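Stop the coasting sample carousel and pin it at its index slot

TASK

The sample carousel of the analyser is still coasting round. Slow it with a light touch on its bare metal rim, never pushing hard on it, until it stands still with its red-ringed hole lined up over the slot in the deck; then put the red-headed index pin down through the hole into the slot until its head sits flush on the rim, and let go. Leave the short grey-headed pin in the stand and everything else on the bench where it is.

Things in the scene. Friction and masses are not known exactly. Their poses are not given: they have to be found in the camera images.
- carousel (a joint): carousel angle, rad, growing counter-clockwise seen from above, whole turns included; the hole is over the slot at 3.14 plus whole turns. It coasts freely at about 2 to 3 rad/s for over half a minute; inertia about 0.018 kg m2, bearing friction 0.001 N m: it stays where it is left, but the slightest rub turns it. It cannot be turned back below 0.
- hub (a point): point on the carousel's vertical axis, level with the top of its rim (54 to 66 mm above the table, as the housing is set). Carousel: blue disc 148 mm wide with eight vials (centres at 55 mm radius, tops 38 mm above the rim's top), within a flat bare aluminium rim, radius 70 to 130 mm, 10 mm thick: the place to touch.
- hole (a point): centre of the top of the only hole through the rim, round, 15 mm in diameter, 108 mm from the axis, in a flat red ring 27 mm across; travels with the carousel. The rim rests on an elastic bearing: pushed from above it yields after 1.5 N, 1 mm per further 2.5 N, up to 3 mm (9 N), then is rigid. More than 15 N in any direction is pushing hard.
- slot (a point): point of the radial slot in the cream deck, level with the deck's top (16 mm below the rim's top), 108 mm from the axis, under the hole when they are lined up. Slot 15 mm wide, 35 mm deep, from 98 to 142 mm from the axis; its outer end shows beyond the rim between two yellow bars. The rim's underside is 6 mm above the deck.
- analyser: cream housing of the analyser, fixed; origin under the carousel's axis, 50 mm below the deck's top and 0 to 12 mm below the table's surface; deck 330 mm square; the slot lies from the axis towards the body's -y; a head 100 mm deep stands along its +y side, its top 94 mm above the deck.
- pin: index pin: steel shaft 10 mm in diameter, 35 mm long, its last 6 mm tapering to 5 mm; red cylindrical head on top, 22 mm in diameter, 32 mm tall; 60 g. Origin at the lower tip, z up along the shaft. Starts upright in one of the stand's two holes, head resting on the stand's top; it may lean a few degrees.
- spare: short spare pin with a grey head, otherwise like the red one, shaft 20 mm, standing in the other hole of the stand; not to be moved. Origin at its lower tip.
- stand: grey fixed stand 60 x 130 x 45 mm high, origin under its centre; two through holes 13.5 mm in diameter at 32 mm either side of the centre along its y.
- bottle: white bottle with a green cap, 90 mm wide, 190 mm high, bystander; origin under its centre.
- jar: amber jar 60 mm wide, 90 mm high, bystander; origin under its centre.
- beaker: glass beaker 70 mm wide, 90 mm high, bystander; origin under its centre.
- carton: white carton 90 x 140 x 60 mm high, bystander; origin under its centre.
- tuberack: yellow rack 70 x 200 mm with blood tubes, 99 mm high, bystander; origin under its centre.
- dish: flat clear dish 90 mm wide, 16 mm high, bystander; origin under its centre.
Not all that is in view belongs to the job. Leave any blue or pink look-alike of the pin alone.

How it is judged:
By the outcome, as a careful person would: the job done as asked, in the order asked, and still so for the second after the job is handed in, with the robot touching nothing.
It also fails if it takes over 72 s, if anything falls off the work surface, if the arm or the gripper's body presses on something with over 40 N, if the wrist force passes 120 N, or if a joint passes its speed limit or range.

ROBOT

A 6-joint arm with a two-finger parallel gripper is mounted at the origin on the work surface. World frame = base frame: x ahead of the robot, y to its left, z up, the work surface at z = 0. Lengths are in m, angles in rad, forces in N, time in s.
With the tool pointing down it reaches from about 0.325 to 0.9 m from the base axis. Payload 3.5 kg.
Tool frame: the origin (TCP) lies midway between the tips of the shut fingers; the grasp point (between the pads) lies 19 mm behind it; z points along the fingers, y is the direction in which the jaws open and shut (so a half turn about z gives the same grasp; the last joint's range is limited). The gripper opens to 85 mm and grips with 20 to 120 N. Pads are 22 mm wide; open, the fingers measure 114 mm over their backs; the gripper's body (76 mm by 85 mm) begins 54 mm behind the grasp point. The pads swing forward as they close: fully open they stand 13 mm farther back than shut.
Start: joints at [-1.277, 0.276, -0.026, 1.268, 0, 1.467], TCP at [0.242, -0.576, 0.206] pointing down, gripper open.
Joint ranges: [-3.12, 3.12], [-0.85, 1.88], [-1.08, 1.24], [-1.95, 2.15], [-1.57, 1.53], [-3.14, 3.14]. Speed limits (rad/s): [2.57, 2.57, 3.14, 3.14, 3.14, 3.14].

INTERFACE

Orientations are given as a rotation vector (axis times angle).
In Python, from plant import state, snapshot, get_calibration, job_done gives the robot as it stands.
- The arm moves only by the tool step_arm, never from a script. Its argument "motion" is a list of rows, each an object of numbers: "jaw": the closure in counts, from 0 (fully open) to 255 (shut); "tx", "ty", "tz": the shift along the world's x, y, z in cm; "ax", "ay", "az": the turn, a rotation vector about the world's x, y, z in rad. In form: [{"jaw": .., "tx": .., "ty": .., "tz": .., "ax": .., "ay": .., "az": ..}, ...]. A call has exactly 5 rows; each row shifts and turns the commanded pose from where the row before left it; what a row does not reach is not made up. A row lasts 1/8 s, in which the tool goes at most 62.5 mm and 10.7 degrees, less where a joint would pass 70% of its speed; a pose out of reach is approached as far as the arm can. A call with a gripper value outside its range is refused whole. The fingers move at their own pace and stop on an object; "newtons" is the grip in N (left out, the last holds). Time passes only in rows, so rows that do not move let the fingers close, or fill a call up. It gives the time, the measured TCP pose, the force and the opening at its end, in the units of the state.
- state(): the state, without advancing time (a new reading comes with each control period).
- snapshot(name): name is "scene" or "side" or "wrist"; returns (picture, depth): 384x512x3 uint8, red, green, blue; 384x512 float32, m along the optical axis (not along the pixel's ray), 0 where there is no reading.
- get_calibration(name): a dict with "K" (3x3 intrinsics, pixels), "D" ([k1, k2, p1, p2, k3] as OpenCV has them; the pictures are not rectified), "position" and "orientation" of the camera in the world. Camera axes: x right, y up, looking along -z (the intrinsics and any distortion apply to the point x, -y, -z); pixel columns grow to the right and rows downward; lengths in m; the calibration is good to about 2 mm. A picture is of the moment at which its call begins: read the wrist's pose just before it. get_calibration takes no time and is no camera call; for the wrist camera it gives the pose at the moment of the call.
- job_done(): hands the job in, once; it reports no verdict.
The state is a dict: "t": time; "joints": joint angles; "joint_vel": joint speeds; "tau": joint torques, N m; "eef_pos": TCP position; "orientation": TCP orientation; "ft_force": force on the tool from outside, world axes, zero at the start; "moment": the same for the moment, N m; "grip_width": finger opening in m.
Only numpy, scipy, OpenCV 4.12 (cv2) and the standard library are available. Lean on these libraries where they do the work, as an engineer would, in place of code of your own. Each camera call takes 0.05 s, during which the arm holds its last target. There are 200 camera calls.

## Working session

There is one attempt and no reset: what is moved stays moved. The work goes in short steps, Python scripts to look and compute and a tool call to move; the robot and the scene stay as the last step left them, time stands still between calls to the robot, and variables do not carry over. Pictures are saved under pics/ and viewed, about 8 in all and at most 12, crops included, and the job is handed in when it is done.

Besides the shell and the picture viewer there is one more tool, called after "Call:" in YAML: its name, and indented under it one key for each argument. step_arm: Moves the arm, as the interface text tells. Its arguments: {"type":"object","properties":{"motion":{"type":"array"},"newtons":{"type":"number"}},"required":["motion"]}

```bash
ls; mkdir -p pics
cat > h.py <<'E'
import numpy as np, cv2
from scipy.spatial.transform import Rotation as R
from plant import state, snapshot, get_calibration, job_done
def rot(o):
    o=np.array(o,float)
    return o if o.shape==(3,3) else (R.from_rotvec(o).as_matrix() if o.size==3 else R.from_quat(o).as_matrix())
def px2w(c,uv,d):
    uv=np.atleast_2d(np.array(uv,float)); d=np.atleast_1d(d)
    n=cv2.undistortPoints(uv.reshape(-1,1,2),np.array(c['K']),np.array(c['D'])).reshape(-1,2)
    p=np.c_[n[:,0]*d,-n[:,1]*d,-d]
    return p@rot(c['orientation']).T+np.array(c['position'])
def plane(c,uv,z):
    a=px2w(c,uv,np.ones(len(np.atleast_2d(uv)))); o=np.array(c['position']); v=a-o
    return o+v*((z-o[2])/v[:,2])[:,None]
def w2px(c,P):
    p=(np.atleast_2d(P)-np.array(c['position']))@rot(c['orientation'])
    p=p*[1,-1,-1]
    return cv2.projectPoints(p,np.zeros(3),np.zeros(3),np.array(c['K']),np.array(c['D']))[0].reshape(-1,2)
def cloud(c,d):
    v,u=np.mgrid[:d.shape[0],:d.shape[1]]
    return px2w(c,np.c_[u.ravel(),v.ravel()],d.ravel().astype(float)).reshape(*d.shape,3)
def snap(n):
    c=get_calibration(n); s=state(); a,d=snapshot(n); return c,s,a,d
def save(n,a): cv2.imwrite('pics/'+n,a[...,::-1])
E
python3 - <<'E'
from h import *
print(state())
for n in ['scene','side','wrist']:
    c,s,a,d=snap(n); print(n,s['t'],c); np.savez(f'{n}0.npz',a=a,d=d)
    save(n+'0.png',a)
a=[np.load(f'{n}0.npz')['a'] for n in ('scene','side','wrist')]
save('all0.png',cv2.resize(np.vstack([np.hstack(a[:2]),np.hstack([a[2],a[2]*0])]),(800,600)))
E
```

```text
pics
{'t': 0.0, 'joints': array([-1.27739830e+00,  2.77189066e-01, -2.79029464e-02,  1.26801615e+00,
        1.68207416e-05,  1.46740434e+00]), 'joint_vel': array([ 3.12328561e-04,  2.24583145e-03, -5.26477596e-04, -7.94475932e-04,
       -3.77551268e-05,  1.06999314e-03]), 'tau': array([ 4.40169179e-04, -4.45506835e+01,  2.95205641e+01,  1.64258218e-02,
       -7.60967805e-05,  6.03335494e-06]), 'eef_pos': array([ 0.24129003, -0.57562145,  0.20491458]), 'orientation': array([-3.07770989e+00, -6.18741635e-01,  3.17941748e-04]), 'ft_force': array([ 0.25107596,  0.75789324, -0.06253765]), 'moment': array([-0.01055973,  0.04132677, -0.02225368]), 'grip_width': 0.0854474395334192}
scene 0.0 {'K': array([[445.79313578,   0.        , 264.91130431],
       [  0.        , 445.79313578, 191.09990634],
       [  0.        ,   0.        ,   1.        ]]), 'D': array([-0.08809347,  0.        ,  0.        ,  0.        ,  0.        ]), 'position': array([ 1.12116094, -0.70581122,  1.06769923]), 'orientation': array([0.67877136, 0.2868734 , 0.71887576])}
side 0.05 {'K': array([[352.92085292,   0.        , 255.26008928],
       [  0.        , 352.92085292, 188.96893017],
       [  0.        ,   0.        ,   1.        ]]), 'D': array([-0.11027505,  0.        ,  0.        ,  0.        ,  0.        ]), 'position': array([ 0.37466076, -0.75437037,  0.63282125]), 'orientation': array([ 0.88787487, -0.0645421 , -0.18953808])}
wrist 0.1 {'K': array([[298.18725064,   0.        , 256.74068066],
       [  0.        , 298.18725064, 189.95232105],
       [  0.        ,   0.        ,   1.        ]]), 'D': array([-0.07071731,  0.        ,  0.        ,  0.        ,  0.        ]), 'position': array([ 0.31295542, -0.54580302,  0.37189362]), 'orientation': array([-0.2694018 ,  0.18210866, -1.16382199])}
```

View pics/all0.png

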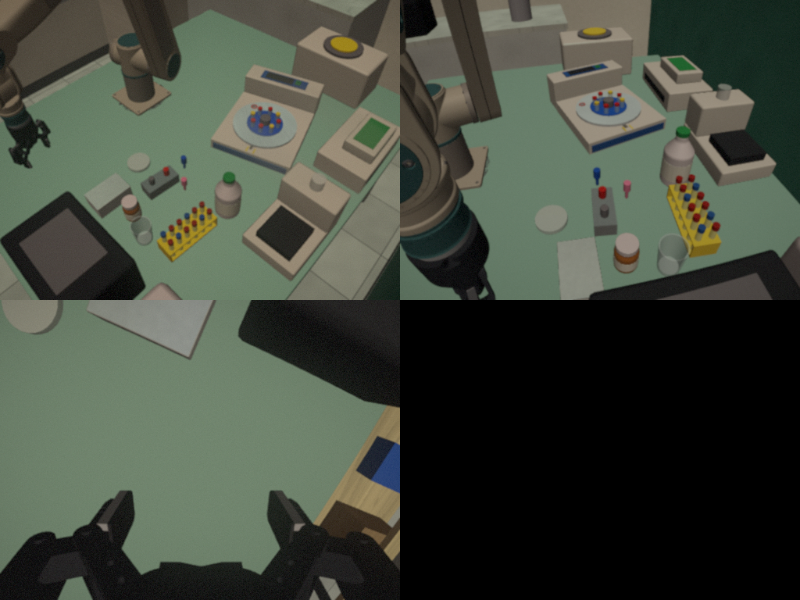

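Scene shows the carousel at about (339,160) in full pixels and the stand with its red pin at about (210,218). Side view shows the stand at (258,265), with red head at (258,247). Next, close crops and fits.

Run:
```python
from h import *
A=np.load('scene0.npz');B=np.load('side0.npz')
f=lambda a,x,y,w,h,s:cv2.resize(a[y:y+h,x:x+w],(w*s,h*s),interpolation=cv2.INTER_CUBIC)
top=np.hstack([f(A['a'],265,105,133,100,3),f(B['a'],192,75,133,100,3)])
bot=np.hstack([f(A['a'],160,180,133,100,3),f(B['a'],210,200,133,100,3)])
save('crop0.png',np.vstack([top,bot]))
for n,D in (('scene',A),('side',B)):
    c=get_calibration(n); P=cloud(c,D['d'].astype(float)); a=D['a'].astype(int); np.save(n+'P.npy',P)
    z=P[...,2]; ok=D['d']>0
    print(n,'table z med',np.median(z[ok&(abs(z)<.02)]))
    hsv=cv2.cvtColor(D['a'],cv2.COLOR_RGB2HSV).astype(int)
    for nm,m in (('red',((hsv[...,0]<6)|(hsv[...,0]>174))&(hsv[...,1]>140)&(hsv[...,2]>70)),('yel',(hsv[...,0]>18)&(hsv[...,0]<32)&(hsv[...,1]>130)&(hsv[...,2]>80))):
        k,l,s,ce=cv2.connectedComponentsWithStats(m.astype(np.uint8))
        for i in range(1,k):
            if s[i,4]>3: q=P[(l==i)&ok]; print(nm,ce[i].round(1),s[i,4],np.median(q,0).round(4),q[:,2].max().round(4))
```

```text
scene table z med 0.0006224811525300522
red [332.6 138.4] 13 [0.5332 0.2106 0.1021] 0.1079
red [345.6 138.9] 11 [0.5658 0.2334 0.1042] 0.1069
red [323.7 153.1] 9 [0.5558 0.1355 0.1035] 0.1067
red [356.2 154.5] 18 [0.6328 0.2003 0.1034] 0.1073
red [333.7 160.2] 12 [0.5955 0.1333 0.1022] 0.1058
red [212. 218.] 44 [ 0.4702 -0.2591  0.0748] 0.0786
red [258.  261.2] 20 [ 0.6764 -0.2836  0.0996] 0.1022
red [248.6 268.4] 19 [ 0.6733 -0.3154  0.0998] 0.1027
red [267.4 270.2] 18 [ 0.7126 -0.2863  0.0995] 0.1058
red [228.8 283.4] 20 [ 0.6685 -0.3789  0.0995] 0.102
red [248.4 285.3] 17 [ 0.7084 -0.3501  0.1007] 0.1024
red [218.5 291.3] 21 [ 0.6656 -0.411   0.0988] 0.1032
red [238.4 293.4] 16 [ 0.7051 -0.3814  0.099 ] 0.1023
red [217.7 309.6] 18 [ 0.6999 -0.4452  0.099 ] 0.1014
yel [440.   56.8] 565 [0.6218 0.6947 0.2208] 0.2285
yel [323.5 144.3] 14 [0.5287 0.167  0.1031] 0.1065
yel [355.5 145.5] 16 [0.6069 0.2303 0.1031] 0.1058
yel [346.9 160.9] 22 [0.6281 0.1588 0.1024] 0.1066
yel [239.4 299.8] 2064 [ 0.7054 -0.3782  0.0521] 0.1035
side table z med 0.0014062289800489958
red [256.1 119.3] 12 [0
[... 435 characters left out ...]
741] 0.0807
red [384.9 249.9] 52 [ 0.7032 -0.3524  0.0999] 0.1022
red [390.8 262.1] 58 [ 0.7009 -0.3832  0.0994] 0.1019
red [373.3 264.5] 52 [ 0.6644 -0.3804  0.0996] 0.1022
red [379.4 278. ] 55 [ 0.6625 -0.4124  0.0991] 0.1021
red [404.8 289.4] 69 [ 0.6963 -0.447   0.0999] 0.1028
yel [248.4  39.7] 241 [0.6198 0.691  0.221 ] 0.2254
yel [268.5 117.5] 16 [0.5976 0.233  0.1031] 0.1067
yel [284.  127.3] 18 [0.6294 0.1599 0.1028] 0.1048
yel [251.5 131.4] 18 [0.5293 0.1583 0.1034] 0.1045
yel [286.5 164.2] 6 [0.6085 0.0445 0.0494] 0.0508
yel [368.8 242.5] 71 [ 0.7027 -0.293   0.0535] 0.0875
yel [374.  289.2] 2433 [ 0.6639 -0.4084  0.0519] 0.1003
yel [375.9 255.6] 78 [ 0.6996 -0.3303  0.0545] 0.1018
```

View pics/crop0.png

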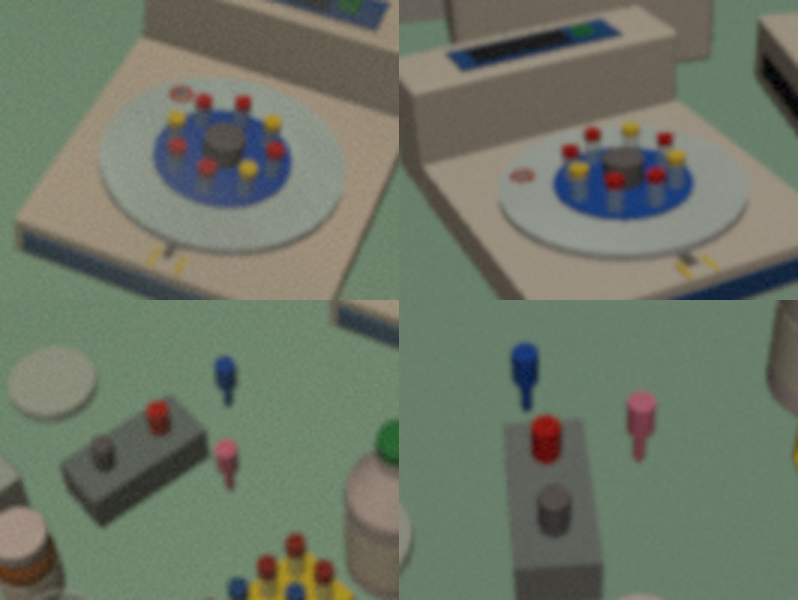

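Scene crop: slot's outer end is at about (321,188) and the red ring at (325,136) in scene pixels. In the side view the slot is at (287,161) and the ring at (233,134). Red pin is in the stand's far hole and the grey one in the near hole, with blue and pink look-alikes lying beyond.

Run:
```python
from h import *
from scipy.optimize import least_squares
uv={'scene':((321,188.4),(325.3,136.3)),'side':((287.3,161),(233,133.7))}
for n in ('scene','side'):
    D=np.load(n+'0.npz'); P=np.load(n+'P.npy'); hsv=cv2.cvtColor(D['a'],cv2.COLOR_RGB2HSV).astype(int)
    c=get_calibration(n); r=np.hypot(P[...,0]-.58,P[...,1]-.18)
    zz=P[...,2][(r<.16)&(r>.08)]; h,e=np.histogram(zz,bins=np.arange(.03,.09,.002)); print(n,'z hist',list(zip(e.round(3),h)))
    # blue disc centroid + outline
    m=(r<.17)&(abs(P[...,2]-.066)<.006)&(hsv[...,1]<70)
    m2=(r<.17)&(P[...,2]>.059)
    k,l,s,ce=cv2.connectedComponentsWithStats(m2.astype(np.uint8)); i=1+s[1:,4].argmax()
    ct=max(cv2.findContours((l==i).astype(np.uint8),0,1)[0],key=len).reshape(-1,2)
    W=plane(c,ct.astype(float),.065)
    f=least_squares(lambda p:np.hypot(W[:,0]-p[0],W[:,1]-p[1])-p[2],[.58,.18,.13],loss='soft_l1',f_scale=.001).x; print('rim fit',f.round(4))
    print('rim z',np.median(P[...,2][m]),'hue/sat rim',np.median(hsv[m],0))
    hole=plane(c,[uv[n][1]],.066)[0]; slot=plane(c,[uv[n][0]],.05)[0]
    ang=lambda q:np.arctan2(q[1]-f[1],q[0]-f[0])
    print('hole',hole.round(4),np.hypot(*(hole-[*f[:2],0])[:2]),ang(hole),'slot',slot.round(4),np.hypot(*(slot-[*f[:2],0])[:2]),ang(slot))
    # pin head tops
    q=P[(P[...,2]>.07)&(P[...,2]<.085)&(np.hypot(P[...,0]-.468,P[...,1]+.26)<.03)]; print('pin head top',len(q),np.median(q,0),q[:,2].max())
    st=P[(abs(P[...,2]-.045)<.003)&(np.hypot(P[...,0]-.45,P[...,1]+.29)<.11)]; print('stand',st.mean(0),len(st),cv2.minAreaRect((st[:,:2]*1000).astype(np.float32)))
```

```text
scene z hist [(np.float64(0.03), np.int64(1)), (np.float64(0.032), np.int64(6)), (np.float64(0.034), np.int64(2)), (np.float64(0.036), np.int64(2)), (np.float64(0.038), np.int64(2)), (np.float64(0.04), np.int64(3)), (np.float64(0.042), np.int64(19)), (np.float64(0.044), np.int64(113)), (np.float64(0.046), np.int64(410)), (np.float64(0.048), np.int64(580)), (np.float64(0.05), np.int64(343)), (np.float64(0.052), np.int64(115)), (np.float64(0.054), np.int64(29)), (np.float64(0.056), np.int64(32)), (np.float64(0.058), np.int64(54)), (np.float64(0.06), np.int64(198)), (np.float64(0.062), np.int64(585)), (np.float64(0.064), np.int64(822)), (np.float64(0.066), np.int64(510)), (np.float64(0.068), np.int64(161)), (np.float64(0.07), np.int64(17)), (np.float64(0.072), np.int64(0)), (np.float64(0.074), np.int64(0)), (np.float64(0.076), np.int64(0)), (np.float64(0.078), np.int64(0)), (np.float64(0.08), np.int64(0)), (np.float64(0.082), np.int64(0)), (np.float64(0.084), np.int64(0)), (np.float64(0.086), np.int64(0))]
rim fit [0.5814 0.1838 0.1314]
rim z 0.06492424676065878 hue/sat rim [ 48.  21. 1
[... 1119 characters left out ...]
0.072), np.int64(0)), (np.float64(0.074), np.int64(0)), (np.float64(0.076), np.int64(0)), (np.float64(0.078), np.int64(0)), (np.float64(0.08), np.int64(0)), (np.float64(0.082), np.int64(0)), (np.float64(0.084), np.int64(0)), (np.float64(0.086), np.int64(0))]
rim fit [0.58   0.1824 0.1318]
rim z 0.0651425114898807 hue/sat rim [ 47.  15. 146.]
hole [0.4798 0.222  0.066 ] 0.1077981836544009 2.765393300600059 slot [0.6142 0.0584 0.05  ] 0.12858854392969396 -1.3015377455818546
pin head top 84 [ 0.46535345 -0.25755615  0.07770653] 0.080714061183492
stand [ 0.46280187 -0.29566006  0.04595714] 1134 ((487.6806335449219, -289.13909912109375), (133.93853759765625, 109.9071273803711), 83.20377349853516)
```

Call:
step_arm:
  motion:
    - {"jaw": 255, "tx": 2.1, "ty": 5.6, "tz": 0, "ax": 0, "ay": 0, "az": 0.025}
    - {"jaw": 255, "tx": 2.1, "ty": 5.6, "tz": 0, "ax": 0, "ay": 0, "az": 0.025}
    - {"jaw": 255, "tx": 2.1, "ty": 5.6, "tz": 0, "ax": 0, "ay": 0, "az": 0.025}
    - {"jaw": 255, "tx": 2.1, "ty": 5.6, "tz": 0, "ax": 0, "ay": 0, "az": 0.025}
    - {"jaw": 255, "tx": 2.1, "ty": 5.6, "tz": 0, "ax": 0, "ay": 0, "az": 0.025}
  newtons: 40

```text
t: 0.78
eef_pos: [0.3467, -0.2945, 0.2059]
orientation: [-3.035, -0.811, -0.0]
ft_force: [1.5, 0.4, -0.2]
grip_width: 0.0
```

Call:
step_arm:
  motion:
    - {"jaw": 255, "tx": 2.1, "ty": 5.6, "tz": 0, "ax": 0, "ay": 0, "az": 0.025}
    - {"jaw": 255, "tx": 2.1, "ty": 5.6, "tz": 0, "ax": 0, "ay": 0, "az": 0.025}
    - {"jaw": 255, "tx": 2.1, "ty": 5.6, "tz": 0, "ax": 0, "ay": 0, "az": 0.025}
    - {"jaw": 255, "tx": 2.1, "ty": 5.6, "tz": 0, "ax": 0, "ay": 0, "az": 0.025}
    - {"jaw": 255, "tx": 2.1, "ty": 5.6, "tz": 0, "ax": 0, "ay": 0, "az": 0.025}

```text
t: 1.4
eef_pos: [0.4518, -0.0145, 0.2061]
orientation: [2.978, 0.999, 0.001]
ft_force: [0.9, -0.7, 0.2]
grip_width: 0.0001
```

Call:
step_arm:
  motion:
    - {"jaw": 255, "tx": 1.87, "ty": 4.8, "tz": 0, "ax": 0, "ay": 0, "az": 0}
    - {"jaw": 255, "tx": 1.87, "ty": 4.8, "tz": 0, "ax": 0, "ay": 0, "az": 0}
    - {"jaw": 255, "tx": 1.87, "ty": 4.8, "tz": -2, "ax": 0, "ay": 0, "az": 0}
    - {"jaw": 255, "tx": 0, "ty": 0, "tz": -5, "ax": 0, "ay": 0, "az": 0}
    - {"jaw": 255, "tx": 0, "ty": 0, "tz": -5, "ax": 0, "ay": 0, "az": 0}

```text
t: 2.02
eef_pos: [0.5082, 0.1286, 0.0851]
orientation: [2.977, 1.001, 0.002]
ft_force: [-0.1, 0.5, -0.2]
grip_width: 0.0002
```

Run:
```python
from h import *
s=state(); print(s['t'],s['eef_pos'],s['ft_force'])
a=[]
for n in ('wrist','side','scene'):
    c,s,im,d=snap(n); print(n,s['t']); a.append(im); np.savez(n+'1.npz',a=im,d=d,**{k:np.array(c[k]) for k in c})
f=lambda a,x,y,w,h,sc:cv2.resize(a[y:y+h,x:x+w],(w*sc,h*sc),interpolation=cv2.INTER_CUBIC)
save('p1.png',np.vstack([cv2.resize(a[0],(512,384))[:,:],np.hstack([cv2.resize(a[1][75:175,192:325],(256,192)),cv2.resize(a[2][105:205,265:398],(256,192))])]))
```

```text
2.025 [0.5081867  0.12859266 0.085058  ] [-0.12938614  0.54656353 -0.19093926]
wrist 2.025
side 2.075
scene 2.125
```

View pics/p1.png

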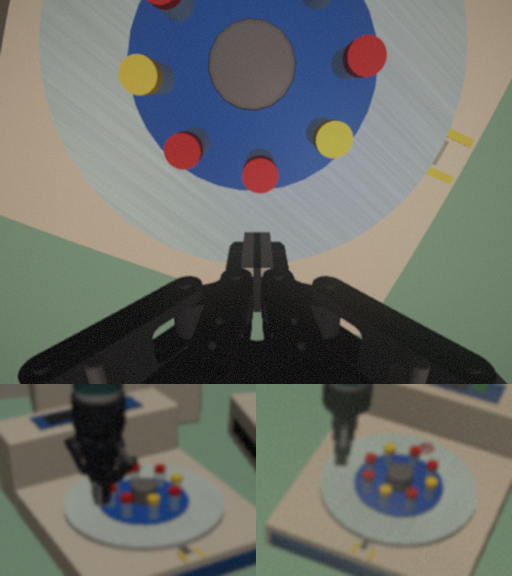

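Wrist view shows the shut fingertips above the rim at (257,240), just outside the vials. The slot mouth is at about (442,153) between the yellow bars, and the hole is on the far side.

```bash
cat >> h.py <<'E'
from scipy.optimize import least_squares
def circ(W,r0):
    return least_squares(lambda p:np.hypot(W[:,0]-p[0],W[:,1]-p[1])-p[2],[.58,.183,r0],loss='soft_l1',f_scale=.001).x
def ring(c,a,hub,zr,draw=False):
    """angle of red ring: unwrap rim by sampling at r 108+-14; returns angle, redness"""
    th=np.arange(-np.pi,np.pi,.004); a=a.astype(np.float32); S=[]
    for r in np.arange(.094,.1225,.001):
        W=np.c_[hub[0]+r*np.cos(th),hub[1]+r*np.sin(th),np.full(th.size,zr)]
        u=w2px(c,W).astype(np.float32)
        cam=(W-np.array(c['position']))@rot(c['orientation'])
        v=cv2.remap(a,u[:,0].reshape(1,-1),u[:,1].reshape(1,-1),cv2.INTER_LINEAR,borderValue=0)[0]
        red=(v[:,0]-v[:,1:].max(1))/(v.max(1)+20); red[(cam[:,2]>0)|(v.max(1)<60)]=0
        S.append(red)
    s=np.clip(np.array(S),0.08,None).sum(0)-.08*len(S)
    k=int(.25/.004); w=np.convolve(np.r_[s[-k:],s,s[:k]],np.ones(k),'same')[k:-k]
    i=w.argmax(); t0=th[i]; dd=(th-t0+np.pi)%(2*np.pi)-np.pi; m=abs(dd)<.17
    return t0+(dd[m]*s[m]).sum()/max(s[m].sum(),1e-6), w[i]
E
python3 - <<'E'
from h import *
D=np.load('wrist1.npz'); c={k:D[k] for k in ('K','D','position','orientation')}
hsv=cv2.cvtColor(D['a'],cv2.COLOR_RGB2HSV).astype(int)
P=cloud(c,D['d'].astype(float)); 
m=((hsv[...,0]>100)&(hsv[...,0]<125)&(hsv[...,1]>120)).astype(np.uint8)
ct=max(cv2.findContours(m,0,1)[0],key=len).reshape(-1,2)
ct=ct[(ct[:,1]>2)]
r=np.hypot(P[...,0]-.58,P[...,1]-.183)
rz=P[(r>.09)&(r<.12)&(hsv[...,1]<60)][:,2]; rz=rz[abs(rz-.065)<.01]; print('rim z',np.median(rz),len(rz)); z=np.median(rz)
W=plane(c,ct.astype(float),z); f=circ(W,.074); print('disc fit',f.round(4))
# rim outer edge via depth
m2=((r<.15)&(P[...,2]>z-.008)&(P[...,2]<z+.01)&(D['d']>0)).astype(np.uint8)
ct=max(cv2.findContours(m2,0,1)[0],key=len).reshape(-1,2).astype(float); W=plane(c,ct,z); rr=np.hypot(W[:,0]-f[0],W[:,1]-f[1]); k=(abs(rr-.13)<.008)&(ct[:,1]>3)&(ct[:,1]<225); print('rim fit',circ(W[k],.13).round(4),k.sum())
y=((hsv[...,0]>18)&(hsv[...,0]<32)&(hsv[...,1]>120)).astype(np.uint8); y[:,:420]=0
k,l,s,ce=cv2.connectedComponentsWithStats(y); 
b=[plane(c,[ce[i]],.05)[0] for i in range(1,k) if s[i,4]>20]; print('bars',np.round(b,4))
M=np.mean(b,0); print('mid',M, 'ang',np.arctan2(M[1]-f[1],M[0]-f[0]),np.hypot(*(M-[f[0],f[1],0])[:2]))
if len(b)==2:
    e=b[0]-b[1]; print('normal ang',np.arctan2(e[1],e[0]))
for n in('wrist','side','scene'):
    D=np.load(n+'1.npz'); c={k:D[k] for k in ('K','D','position','orientation')}; print(n,ring(c,D['a'],f,z))
for n in('side','scene'):
    D=np.load(n+'0.npz'); print(n,ring(get_calibration(n),D['a'],f,z))
E
```

```text
rim z 0.06356241325684395 27620
disc fit [0.576  0.1842 0.0644]
rim fit [0.5803 0.1869 0.1307] 453
bars [[0.6351 0.047  0.05  ]
 [0.6074 0.0391 0.05  ]]
mid [0.62129014 0.04303798 0.05      ] ang -1.2606056174645808 0.14823108634680082
normal ang 0.27600450905678364
wrist (np.float64(-3.141592653589793), np.float64(0.0))
side (np.float64(1.0835212934350245), np.float64(179.5295705795288))
scene (np.float64(1.8323784079582919), np.float64(364.82748198509216))
side (np.float64(0.8933221031929801), np.float64(369.8886880874634))
scene (np.float64(1.9302133152936076), np.float64(247.85145735740662))
```

Call:
step_arm:
  motion:
    - {"jaw": 255, "tx": 0, "ty": 0, "tz": -1.7, "ax": 0, "ay": 0, "az": 0}
    - {"jaw": 255, "tx": 0, "ty": 0, "tz": -0.1, "ax": 0, "ay": 0, "az": 0}
    - {"jaw": 255, "tx": 0, "ty": 0, "tz": -0.1, "ax": 0, "ay": 0, "az": 0}
    - {"jaw": 255, "tx": 0, "ty": 0, "tz": -0.1, "ax": 0, "ay": 0, "az": 0}
    - {"jaw": 255, "tx": 0, "ty": 0, "tz": -0.1, "ax": 0, "ay": 0, "az": 0}

```text
t: 2.8
eef_pos: [0.5081, 0.1276, 0.0656]
orientation: [2.979, 0.998, 0.002]
ft_force: [-0.6, 0.4, -0.2]
grip_width: -0.0002
```

Run:
```python
from h import *
c,s,im,d=snap('wrist'); print(s['t'],s['eef_pos'],s['ft_force'],s['moment'])
np.savez('w2.npz',a=im,d=d,**{k:np.array(c[k]) for k in c}); print(ring(c,im,(.5803,.186),.064))
```

```text
2.8 [0.50809031 0.1275767  0.06561718] [-0.63461865  0.36554238 -0.23646879] [-0.00443633 -0.03133495 -0.00546848]
(np.float64(-2.8666934964860973), np.float64(307.92466282844543))
```

Call:
step_arm:
  motion:
    - {"jaw": 255, "tx": 0, "ty": 0, "tz": -0.1, "ax": 0, "ay": 0, "az": 0}
    - {"jaw": 255, "tx": 0, "ty": 0, "tz": 0, "ax": 0, "ay": 0, "az": 0}
    - {"jaw": 255, "tx": 0, "ty": 0, "tz": 0, "ax": 0, "ay": 0, "az": 0}
    - {"jaw": 255, "tx": 0, "ty": 0, "tz": 0, "ax": 0, "ay": 0, "az": 0}
    - {"jaw": 255, "tx": 0, "ty": 0, "tz": 0, "ax": 0, "ay": 0, "az": 0}

```text
t: 3.48
eef_pos: [0.5077, 0.1276, 0.0641]
orientation: [2.979, 0.998, 0.0]
ft_force: [0.5, -0.0, 0.8]
grip_width: -0.0001
```

Run:
```python
from h import *
for i in range(2):
    c,s,im,d=snap('wrist'); print(s['t'],s['eef_pos'],s['ft_force'],s['moment']); print(ring(c,im,(.5803,.186),.064))
np.savez('w3.npz',a=im,d=d,**{k:np.array(c[k]) for k in c})
save('p2.png',np.hstack([cv2.resize(np.load('w2.npz')['a'],(400,300)),cv2.resize(im,(400,300))]))
```

```text
3.475 [0.50765925 0.12756351 0.0641203 ] [ 0.45676109 -0.02854409  0.80753684] [0.00348218 0.01547184 0.01730009]
(np.float64(-1.2150183967353498), np.float64(303.98419547080994))
3.525 [0.50765804 0.12757408 0.06413102] [-0.43366698  0.14897339 -0.25392083] [ 0.04347384 -0.04346833  0.00094528]
(np.float64(-1.0935894065108829), np.float64(308.92271542549133))
```

View pics/p2.png

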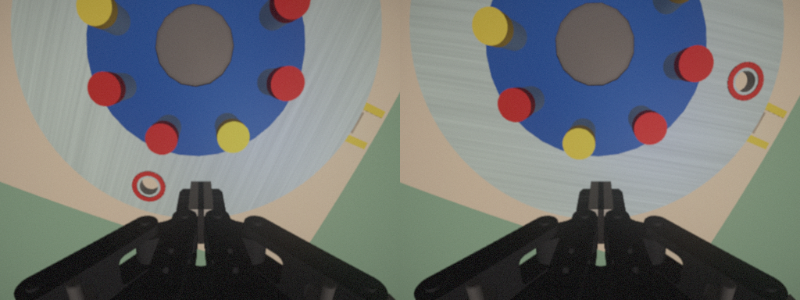

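Ring detection works: hole at (746,81) in the right half and ring angle −1.09 rad, turning at 2.44 rad/s. No contact yet.

Call:
step_arm:
  motion:
    - {"jaw": 255, "tx": 0, "ty": 0, "tz": -0.05, "ax": 0, "ay": 0, "az": 0}
    - {"jaw": 255, "tx": 0, "ty": 0, "tz": -0.05, "ax": 0, "ay": 0, "az": 0}
    - {"jaw": 255, "tx": 0, "ty": 0, "tz": -0.05, "ax": 0, "ay": 0, "az": 0}
    - {"jaw": 255, "tx": 0, "ty": 0, "tz": 0, "ax": 0, "ay": 0, "az": 0}
    - {"jaw": 255, "tx": 0, "ty": 0, "tz": 0, "ax": 0, "ay": 0, "az": 0}

```text
t: 4.2
eef_pos: [0.5076, 0.1275, 0.0626]
orientation: [-2.979, -0.998, 0.0]
ft_force: [-0.3, 0.1, -0.2]
grip_width: 0.0001
```

```bash
cat > look.py <<'E'
from h import *
import sys
N=int(sys.argv[1]) if len(sys.argv)>1 else 2
for i in range(N):
    c,s,im,d=snap('wrist'); print(s['t'],s['eef_pos'].round(4),s['ft_force'].round(2),s['moment'].round(3),np.round(ring(c,im,(.5803,.186),.064),3))
E
python3 look.py 3
```

```text
4.2 [0.5076 0.1275 0.0626] [-0.25  0.14 -0.2 ] [-0.046  0.022 -0.011] [-3.142  0.   ]
4.25 [0.5076 0.1276 0.0626] [ 0.59  0.41 -0.11] [ 0.013 -0.002 -0.029] [-3.142  0.   ]
4.3 [0.5076 0.1276 0.0626] [-0.48 -0.08 -0.57] [0.01  0.045 0.024] [-3.142  0.   ]
```

Call:
step_arm:
  motion:
    - {"jaw": 255, "tx": 0, "ty": 0, "tz": -0.05, "ax": 0, "ay": 0, "az": 0}
    - {"jaw": 255, "tx": 0, "ty": 0, "tz": -0.05, "ax": 0, "ay": 0, "az": 0}
    - {"jaw": 255, "tx": 0, "ty": 0, "tz": -0.05, "ax": 0, "ay": 0, "az": 0}
    - {"jaw": 255, "tx": 0, "ty": 0, "tz": 0, "ax": 0, "ay": 0, "az": 0}
    - {"jaw": 255, "tx": 0, "ty": 0, "tz": 0, "ax": 0, "ay": 0, "az": 0}

```text
t: 4.97
eef_pos: [0.5076, 0.1276, 0.0611]
orientation: [-2.979, -0.998, 0.0]
ft_force: [-0.7, 0.5, 0.3]
grip_width: -0.0001
```

```bash
python3 look.py 3
```

```text
4.975 [0.5076 0.1276 0.0611] [-0.7   0.48  0.34] [-0.015  0.045 -0.045] [  2.345 351.94 ]
5.025 [0.5077 0.1276 0.0611] [0.44 0.14 0.85] [ 0.001 -0.025  0.001] [  2.462 349.893]
5.075 [0.5076 0.1275 0.0611] [-0.02  0.31  1.01] [0.009 0.042 0.06 ] [  2.577 346.248]
```

Call:
step_arm:
  motion:
    - {"jaw": 255, "tx": 0, "ty": 0, "tz": 0, "ax": 0, "ay": 0, "az": 0}
    - {"jaw": 255, "tx": 0, "ty": 0, "tz": 0, "ax": 0, "ay": 0, "az": 0}
    - {"jaw": 255, "tx": 0, "ty": 0, "tz": -0.05, "ax": 0, "ay": 0, "az": 0}
    - {"jaw": 255, "tx": 0, "ty": 0, "tz": 0, "ax": 0, "ay": 0, "az": 0}
    - {"jaw": 255, "tx": 0, "ty": 0, "tz": 0, "ax": 0, "ay": 0, "az": 0}

```text
t: 5.75
eef_pos: [0.5076, 0.1275, 0.0606]
orientation: [2.979, 0.998, -0.0]
ft_force: [0.3, -0.2, -1.1]
grip_width: -0.0002
```

```bash
python3 look.py 2
```

```text
5.75 [0.5076 0.1275 0.0606] [ 0.27 -0.25 -1.06] [ 0.05  -0.023  0.004] [ -2.14  300.362]
5.8 [0.5076 0.1275 0.0606] [ 0.09 -0.5  -0.36] [0.004 0.066 0.037] [ -2.024 296.61 ]
```

Call:
step_arm:
  motion:
    - {"jaw": 255, "tx": 0, "ty": 0, "tz": -0.05, "ax": 0, "ay": 0, "az": 0}
    - {"jaw": 255, "tx": 0, "ty": 0, "tz": 0, "ax": 0, "ay": 0, "az": 0}
    - {"jaw": 255, "tx": 0, "ty": 0, "tz": -0.05, "ax": 0, "ay": 0, "az": 0}
    - {"jaw": 255, "tx": 0, "ty": 0, "tz": 0, "ax": 0, "ay": 0, "az": 0}
    - {"jaw": 255, "tx": 0, "ty": 0, "tz": -0.05, "ax": 0, "ay": 0, "az": 0}

```text
t: 6.48
eef_pos: [0.5077, 0.1275, 0.0591]
orientation: [2.979, 0.998, 0.0]
ft_force: [0.8, 0.6, -1.0]
grip_width: -0.0
```

Call:
step_arm:
  motion:
    - {"jaw": 255, "tx": 0, "ty": 0, "tz": 0, "ax": 0, "ay": 0, "az": 0}
    - {"jaw": 255, "tx": 0, "ty": 0, "tz": 0, "ax": 0, "ay": 0, "az": 0}
    - {"jaw": 255, "tx": 0, "ty": 0, "tz": -0.05, "ax": 0, "ay": 0, "az": 0}
    - {"jaw": 255, "tx": 0, "ty": 0, "tz": 0, "ax": 0, "ay": 0, "az": 0}
    - {"jaw": 255, "tx": 0, "ty": 0, "tz": 0, "ax": 0, "ay": 0, "az": 0}

```text
t: 7.1
eef_pos: [0.5076, 0.1276, 0.0586]
orientation: [-2.979, -0.998, 0.0]
ft_force: [-0.0, 0.0, -0.2]
grip_width: 0.0001
```

```bash
python3 look.py 2
```

```text
7.1 [0.5076 0.1276 0.0586] [-0.01  0.05 -0.16] [-0.026  0.051 -0.006] [-3.142  0.   ]
7.15 [0.5076 0.1276 0.0586] [-0.22  0.11  0.01] [-0.029  0.006  0.029] [-3.142  0.   ]
```

Run:
```python
from h import *
c,s,im,d=snap('wrist'); P=cloud(c,d.astype(float)); r=np.hypot(P[...,0]-.5803,P[...,1]-.186); hs=cv2.cvtColor(im,cv2.COLOR_RGB2HSV)
q=P[(r>.085)&(r<.12)&(hs[...,1]<60)&(d>0)]; print('rim z',np.percentile(q[:,2],[10,50,90]))
q=P[(r>.135)&(r<.15)&(d>0)]; print('deck z',np.percentile(q[:,2],[25,50,75]))
g=P[(abs(P[...,2])<.01)&(d>0)]; print('table',np.median(g[:,2]))
# fingertip pixels
uv=w2px(c,[s['eef_pos']])[0]; print('tcp px',uv); u,v=uv.round().astype(int)
print(P[v-12:v+20:3,u,2].round(4))
c2,s2,b,_=snap('side'); c3,s3,e,_=snap('scene')
print(ring(c,im,(.5803,.186),.064))
t=w2px(c2,[s['eef_pos']])[0].astype(int); k=w2px(c3,[s['eef_pos']])[0].astype(int); print(t,k)
f=lambda a,t:cv2.resize(a[t[1]-25:t[1]+25,t[0]-33:t[0]+33],(396,300),interpolation=cv2.INTER_CUBIC)
save('p3.png',np.vstack([np.hstack([f(b,t),f(e,k)]),np.hstack([cv2.resize(im[190:300,180:325],(396,300)),np.zeros((300,396,3),np.uint8)])]))
```

```text
rim z [0.06292406 0.06401711 0.16262431]
deck z [0.0471941  0.0476355  0.04809326]
table -0.000996667177142363
tcp px [257.04580704 228.54331673]
[0.0633 0.0632 0.0626 0.0628 0.0633 0.0871 0.0903 0.0941 0.097  0.0995
 0.1024]
(np.float64(-3.141592653589793), np.float64(0.0))
[246 150] [309 157]
```

View pics/p3.png

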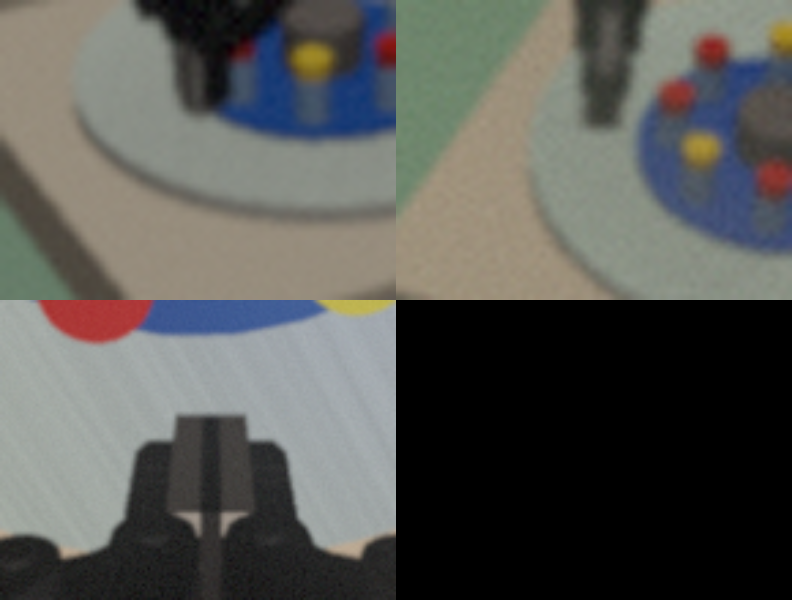

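Run:
```python
from h import *
for n in('wrist','side','scene'):
    c,s,im,d=snap(n); P=cloud(c,d.astype(float)); T=(P-s['eef_pos'])@rot(s['orientation'])
    m=(im.max(-1)<95)&(d>0)&(abs(T[...,0])<.02)&(abs(T[...,1])<.03)&(T[...,2]>-.06)&(T[...,2]<.01)
    q=T[m]; i=q[:,2].argsort()[::-1]; print(n,len(q)); print((q[i[::max(1,len(i)//12)]]*1000).round(1))
print(s['t'],s['grip_width'])
```

```text
wrist 1645
[[ 11.    5.6 -28.9]
 [  7.3  11.9 -33.8]
 [  7.2  -8.4 -36.7]
 [ 11.3  -3.9 -39.3]
 [ 11.5  -3.3 -41.7]
 [ 11.8   5.5 -44.3]
 [ 11.4   4.9 -46.2]
 [ 11.1   5.3 -48.6]
 [ 11.8   3.  -50.6]
 [  7.3  -9.3 -52.4]
 [  7.  -13.1 -54.3]
 [ 11.4  -5.1 -56.7]
 [ 11.5   0.3 -60. ]]
side 80
[[  4.2   6.1 -26. ]
 [-11.2   8.8 -34.4]
 [ -7.8   9.7 -36.5]
 [-12.7   2.5 -39.3]
 [ -6.2 -11.5 -41.1]
 [-11.1   5.2 -43. ]
 [ -3.1  13.7 -45.9]
 [ -9.5   7.9 -46.6]
 [ -2.   12.8 -48.4]
 [ -7.   13.7 -51.1]
 [ -6.8   9.7 -52.8]
 [ -2.4  13.5 -55.5]
 [  1.6  13.8 -57.2]
 [-10.2  -2.6 -59.6]]
scene 25
[[  6.6   6.8 -32. ]
 [ -3.    8.2 -36.8]
 [  6.3   9.2 -38.6]
 [  3.4  15.8 -40.2]
 [  3.1  12.8 -41.7]
 [  0.   13.8 -42.3]
 [  2.9  10.1 -43.4]
 [ -0.3  15.1 -47.9]
 [ -3.4  17.3 -49.6]
 [  8.6   8.4 -50.9]
 [ -6.9  11.  -51.9]
 [ -3.8  12.5 -53.7]
 [  2.3  14.8 -56.4]]
7.45 -0.00015097043962944824
```

Depth from all three cameras puts the finger tips about 27 mm behind the reported TCP, which leaves a gap of about 22 mm to the rim. I'll go lower and re-measure the gap.

Call:
step_arm:
  motion:
    - {"jaw": 255, "tx": 0, "ty": 0, "tz": -0.8, "ax": 0, "ay": 0, "az": 0}
    - {"jaw": 255, "tx": 0, "ty": 0, "tz": -0.5, "ax": 0, "ay": 0, "az": 0}
    - {"jaw": 255, "tx": 0, "ty": 0, "tz": -0.2, "ax": 0, "ay": 0, "az": 0}
    - {"jaw": 255, "tx": 0, "ty": 0, "tz": 0, "ax": 0, "ay": 0, "az": 0}
    - {"jaw": 255, "tx": 0, "ty": 0, "tz": 0, "ax": 0, "ay": 0, "az": 0}

```text
t: 8.12
eef_pos: [0.5078, 0.1276, 0.0437]
orientation: [2.979, 0.998, 0.0]
ft_force: [0.9, -0.0, 0.3]
grip_width: -0.0001
```

```bash
cat > look.py <<'E'
from h import *
import sys
N=int(sys.argv[1]) if len(sys.argv)>1 else 2
F=[]
for i in range(N):
    c,s,im,d=snap('wrist'); F.append(s['ft_force'])
    print(s['t'],s['eef_pos'].round(4),s['ft_force'].round(2),'ring',np.round(ring(c,im,(.5803,.186),.0635),3))
P=cloud(c,d.astype(float)); T=(P-s['eef_pos'])@rot(s['orientation'])
m=(im.max(-1)<95)&(d>0)&(abs(T[...,0])<.02)&(abs(T[...,1])<.008)&(T[...,2]>-.06)&(T[...,2]<.01)
r=np.hypot(P[...,0]-.5803,P[...,1]-.186); z=P[...,2]; k=(r>.1)&(r<.125)&(abs(z-.0635)<.01)&(d>0)
print('tip z',np.sort(z[m])[[3,10,20]].round(4),'rim z',np.median(z[k]).round(4))
E
python3 look.py 2
```

```text
8.125 [0.5078 0.1276 0.0437] [ 0.87 -0.01  0.26] ring [ -3.097 338.854]
8.175 [0.5079 0.1276 0.0438] [-0.2  -0.24 -0.85] ring [ -2.987 334.687]
tip z [0.0733 0.0737 0.0742] rim z 0.0636
```

Call:
step_arm:
  motion:
    - {"jaw": 255, "tx": 0, "ty": 0, "tz": -0.3, "ax": 0, "ay": 0, "az": 0}
    - {"jaw": 255, "tx": 0, "ty": 0, "tz": -0.1, "ax": 0, "ay": 0, "az": 0}
    - {"jaw": 255, "tx": 0, "ty": 0, "tz": -0.1, "ax": 0, "ay": 0, "az": 0}
    - {"jaw": 255, "tx": 0, "ty": 0, "tz": 0, "ax": 0, "ay": 0, "az": 0}
    - {"jaw": 255, "tx": 0, "ty": 0, "tz": 0, "ax": 0, "ay": 0, "az": 0}

```text
t: 8.85
eef_pos: [0.5079, 0.1275, 0.0388]
orientation: [2.979, 0.998, 0.001]
ft_force: [0.2, -0.5, 0.4]
grip_width: 0.0004
```

```bash
python3 look.py 2
```

```text
8.85 [0.5079 0.1275 0.0388] [ 0.25 -0.53  0.36] ring [ -1.681 307.483]
8.9 [0.5078 0.1276 0.0388] [ 0.69 -0.19  1.09] ring [ -1.624 309.156]
tip z [0.068  0.0688 0.0693] rim z 0.0636
```

Call:
step_arm:
  motion:
    - {"jaw": 255, "tx": 0, "ty": 0, "tz": 0, "ax": 0, "ay": 0, "az": 0}
    - {"jaw": 255, "tx": 0, "ty": 0, "tz": 0, "ax": 0, "ay": 0, "az": 0}
    - {"jaw": 255, "tx": 0, "ty": 0, "tz": 0, "ax": 0, "ay": 0, "az": 0}
    - {"jaw": 255, "tx": 0, "ty": 0, "tz": 0, "ax": 0, "ay": 0, "az": 0}
    - {"jaw": 255, "tx": 0, "ty": 0, "tz": 0, "ax": 0, "ay": 0, "az": 0}

```text
t: 9.57
eef_pos: [0.5076, 0.1277, 0.0386]
orientation: [-2.978, -0.998, -0.0]
ft_force: [-0.4, 1.1, 1.5]
grip_width: 0.0002
```

```bash
python3 look.py 2
```

```text
9.575 [0.5076 0.1277 0.0386] [-0.43  1.09  1.53] ring [ -1.427 314.974]
9.625 [0.5076 0.1276 0.0386] [-0.11  0.13  1.5 ] ring [ -1.427 313.919]
tip z [0.0681 0.0685 0.0692] rim z 0.0636
```

It has stopped at −1.427 rad with contact force about 1.5 N, and the target is about −1.295. I'll drag it round with the same light touch.

Call:
step_arm:
  motion:
    - {"jaw": 255, "tx": 0.13, "ty": -0.14, "tz": 0, "ax": 0, "ay": 0, "az": 0}
    - {"jaw": 255, "tx": 0.24, "ty": -0.27, "tz": 0, "ax": 0, "ay": 0, "az": 0}
    - {"jaw": 255, "tx": 0.24, "ty": -0.27, "tz": 0, "ax": 0, "ay": 0, "az": 0}
    - {"jaw": 255, "tx": 0.13, "ty": -0.14, "tz": 0, "ax": 0, "ay": 0, "az": 0}
    - {"jaw": 255, "tx": 0, "ty": 0, "tz": 0, "ax": 0, "ay": 0, "az": 0}

```text
t: 10.3
eef_pos: [0.5154, 0.1192, 0.0387]
orientation: [2.979, 0.998, 0.0]
ft_force: [-0.2, 0.7, 1.3]
grip_width: 0.0001
```

```bash
cat > align.py <<'E'
from h import *
def align(c,im,d,vis=None):
    hsv=cv2.cvtColor(im,cv2.COLOR_RGB2HSV).astype(int); P=cloud(c,d.astype(float))
    zr=.0635; zd=zr-.016
    r=np.hypot(P[...,0]-.5803,P[...,1]-.186)
    k=(r>.135)&(r<.15)&(d>0)&(P[...,2]<.056); zdm=np.median(P[k][:,2])
    k=(r>.118)&(r<.14)&(d>0)&(P[...,2]>zr-.008)&(P[...,2]<zr+.008)
    ct=max(cv2.findContours(k.astype(np.uint8),0,1)[0],key=len).reshape(-1,2).astype(float)
    W=plane(c,ct,zr); rr=np.hypot(W[:,0]-.5803,W[:,1]-.186)
    g=(abs(rr-.13)<.006)&(ct[:,1]>3)&(ct[:,1]<380)&(ct[:,0]>3)&(ct[:,0]<508); f=circ(W[g],.13)
    a,_=ring(c,im,(f[0],f[1]),zr)
    # precise ring centroid: red pixels near
    C=[f[0]+.108*np.cos(a),f[1]+.108*np.sin(a),zr]
    red=((hsv[...,0]<8)|(hsv[...,0]>172))&(hsv[...,1]>110)
    v,u=np.nonzero(red); W=plane(c,np.c_[u,v].astype(float),zr); W=W[np.hypot(W[:,0]-C[0],W[:,1]-C[1])<.019]
    q=least_squares(lambda p:np.hypot(W[:,0]-p[0],W[:,1]-p[1])-.0112,C[:2]).x
    y=(hsv[...,0]>18)&(hsv[...,0]<34)&(hsv[...,1]>110); v,u=np.nonzero(y)
    Y=plane(c,np.c_[u,v].astype(float),zdm); Y=Y[np.hypot(Y[:,0]-.621,Y[:,1]-.043)<.03]
    lab=cv2.kmeans(Y[:,:2].astype(np.float32),2,None,(3,30,1e-7),3,0)[2]; M=lab*1000
    M=np.array(M); ha=np.arctan2(q[1]-f[1],q[0]-f[0])
    return dict(hub=f,hole=q,ha=ha,hr=np.hypot(*(q-f[:2])),nY=len(Y),bars=lab,Yc=[Y[lab.ravel()==i].mean(0) for i in(0,1)] if 0 else None,Y=Y,zdm=zdm)
if __name__=='__main__':
    c,s,im,d=snap('wrist'); np.savez('al.npz',a=im,d=d,**{k:np.array(c[k]) for k in c}); A=align(c,im,d)
    l=A['bars']; print(s['t'],s['eef_pos'].round(4),s['ft_force'].round(2),'hub',A['hub'].round(4),'hole',A['hole'].round(4),'ha',A['ha'],'hr',A['hr'],'zd',A['zdm'],len(A['Y']))
    L=A['Y'][:,:2].astype(np.float32); _,lb,ce=cv2.kmeans(L,2,None,(3,30,1e-7),3,0); m=ce.mean(0); e=ce[0]-ce[1]
    print('bars',ce.round(4),'sep',np.hypot(*e),'slot ang',np.arctan2(m[1]-A['hub'][1],m[0]-A['hub'][0]),np.hypot(*(m-A['hub'][:2])),'perp',(np.arctan2(e[1],e[0])%np.pi)-np.pi/2)
E
python3 align.py
```

```text
10.3 [0.5154 0.1192 0.0387] [-0.15  0.74  1.28] hub [0.5808 0.1857 0.1295] hole [0.6096 0.0825] ha -1.2978771272223435 hr 0.10716641249211202 zd 0.04761406848955921 596
bars [[0.6081 0.0363]
 [0.6363 0.0443]] sep 0.02922982 slot ang -1.293028849589351 0.15114096188056386 perp -1.2947208
```

Hole at −1.298 rad and slot at −1.293/−1.295, so they are aligned within about 0.5 mm. Next I'll lift straight off and recheck.

Call:
step_arm:
  motion:
    - {"jaw": 255, "tx": 0, "ty": 0, "tz": 0.1, "ax": 0, "ay": 0, "az": 0}
    - {"jaw": 255, "tx": 0, "ty": 0, "tz": 0.3, "ax": 0, "ay": 0, "az": 0}
    - {"jaw": 255, "tx": 0, "ty": 0, "tz": 2, "ax": 0, "ay": 0, "az": 0}
    - {"jaw": 255, "tx": 0, "ty": 0, "tz": 4, "ax": 0, "ay": 0, "az": 0}
    - {"jaw": 255, "tx": 0, "ty": 0, "tz": 4, "ax": 0, "ay": 0, "az": 0}

```text
t: 10.98
eef_pos: [0.5143, 0.1193, 0.1434]
orientation: [-2.978, -0.998, 0.002]
ft_force: [1.3, 0.8, -0.2]
grip_width: 0.0002
```

```bash
python3 align.py
```

```text
10.975 [0.5143 0.1193 0.1434] [ 1.3   0.83 -0.22] hub [0.5805 0.187  0.1306] hole [0.6079 0.0822] ha -1.314877069312837 hr 0.10835520063150413 zd 0.04757204573726548 308
bars [[0.6074 0.0391]
 [0.6355 0.047 ]] sep 0.029248618 slot ang -1.2936809154430398 0.14964481616432426 perp -1.2964197
```

```bash
python3 align.py; python3 align.py
```

```text
11.025 [0.5184 0.1198 0.1495] [1.2  0.06 3.35] hub [0.5805 0.187  0.1306] hole [0.6078 0.0822] ha -1.3154046788443983 hr 0.10836355965932265 zd 0.047571048900135665 285
bars [[0.6074 0.0391]
 [0.6354 0.047 ]] sep 0.029095693 slot ang -1.2936201943904289 0.1496784657695719 perp -1.2946836
11.075 [0.5189 0.1199 0.1477] [0.94 0.84 0.44] hub [0.5805 0.187  0.1306] hole [0.6078 0.0822] ha -1.3154303775599578 hr 0.10834765472903986 zd 0.04757199002185067 288
bars [[0.6074 0.039 ]
 [0.6354 0.0471]] sep 0.029092511 slot ang -1.2936625120781957 0.14965432196411396 perp -1.2920979
```

After the lift it reads −1.315 against −1.294, so it recoiled by about 2 mm. I'll touch again and nudge it forward, then lift more gently.

Call:
step_arm:
  motion:
    - {"jaw": 255, "tx": 0, "ty": 0, "tz": -4, "ax": 0, "ay": 0, "az": 0}
    - {"jaw": 255, "tx": 0, "ty": 0, "tz": -4, "ax": 0, "ay": 0, "az": 0}
    - {"jaw": 255, "tx": 0, "ty": 0, "tz": -1.5, "ax": 0, "ay": 0, "az": 0}
    - {"jaw": 255, "tx": 0, "ty": 0, "tz": -0.3, "ax": 0, "ay": 0, "az": 0}
    - {"jaw": 255, "tx": 0, "ty": 0, "tz": 0, "ax": 0, "ay": 0, "az": 0}

```text
t: 11.75
eef_pos: [0.5158, 0.1195, 0.0453]
orientation: [2.978, 0.998, 0.002]
ft_force: [-0.6, -0.8, 0.1]
grip_width: -0.0003
```

```bash
python3 align.py
```

```text
11.75 [0.5158 0.1195 0.0453] [-0.63 -0.83  0.14] hub [0.5827 0.1804 0.1242] hole [0.608  0.0819] ha -1.3191972792206443 hr 0.10166512466019761 zd 0.04763157970222964 570
bars [[0.6081 0.0366]
 [0.6361 0.0447]] sep 0.029215915 slot ang -1.2958499879085834 0.14521190163015255 perp -1.2906815
```

Call:
step_arm:
  motion:
    - {"jaw": 255, "tx": 0, "ty": 0, "tz": -0.5, "ax": 0, "ay": 0, "az": 0}
    - {"jaw": 255, "tx": 0, "ty": 0, "tz": -0.15, "ax": 0, "ay": 0, "az": 0}
    - {"jaw": 255, "tx": 0.08, "ty": -0.08, "tz": 0, "ax": 0, "ay": 0, "az": 0}
    - {"jaw": 255, "tx": 0.09, "ty": -0.09, "tz": 0, "ax": 0, "ay": 0, "az": 0}
    - {"jaw": 255, "tx": 0, "ty": 0, "tz": 0, "ax": 0, "ay": 0, "az": 0}

```text
t: 12.42
eef_pos: [0.5173, 0.1176, 0.0384]
orientation: [2.979, 0.998, 0.001]
ft_force: [0.1, -0.5, 1.0]
grip_width: -0.0008
```

```bash
sed -i "s/f=circ(W\[g\],.13)/f=np.array([.5805,.187,.13])/" align.py; python3 align.py
```

```text
12.425 [0.5173 0.1176 0.0384] [ 0.05 -0.52  0.98] hub [0.5805 0.187  0.13  ] hole [0.6109 0.0828] ha -1.2867774701836803 hr 0.10851069583604658 zd 0.04762684838724074 604
bars [[0.6081 0.0364]
 [0.6362 0.0445]] sep 0.029211871 slot ang -1.2940485339987888 0.15237820344083539 perp -1.289049
```

Call:
step_arm:
  motion:
    - {"jaw": 255, "tx": 0, "ty": 0, "tz": 0.05, "ax": 0, "ay": 0, "az": 0}
    - {"jaw": 255, "tx": 0, "ty": 0, "tz": 0.05, "ax": 0, "ay": 0, "az": 0}
    - {"jaw": 255, "tx": 0, "ty": 0, "tz": 0.1, "ax": 0, "ay": 0, "az": 0}
    - {"jaw": 255, "tx": 0, "ty": 0, "tz": 0.3, "ax": 0, "ay": 0, "az": 0}
    - {"jaw": 255, "tx": 0, "ty": 0, "tz": 1, "ax": 0, "ay": 0, "az": 0}

```text
t: 13.1
eef_pos: [0.5158, 0.1175, 0.0529]
orientation: [-2.978, -0.998, 0.003]
ft_force: [-0.5, 0.3, 0.1]
grip_width: 0.0002
```

```bash
python3 align.py;python3 align.py
```

```text
13.1 [0.5158 0.1175 0.0529] [-0.49  0.29  0.06] hub [0.5805 0.187  0.13  ] hole [0.6096 0.0825] ha -1.2987547289800945 hr 0.10844333414123497 zd 0.04765688588092695 556
bars [[0.608  0.037 ]
 [0.636  0.0451]] sep 0.02917316 slot ang -1.2939513485444083 0.15173946353690496 perp -1.2915426
13.15 [0.5174 0.1177 0.0547] [ 0.72 -0.04  1.19] hub [0.5805 0.187  0.13  ] hole [0.6096 0.0825] ha -1.2989682394865083 hr 0.10848340287723747 zd 0.047637166380494755 548
bars [[0.6079 0.0371]
 [0.636  0.0451]] sep 0.029153453 slot ang -1.2939240522672502 0.15168149532332073 perp -1.2925814
```

Aligned within 0.005 rad with the carousel standing free. On to the pin.

Call:
step_arm:
  motion:
    - {"jaw": 255, "tx": 0, "ty": 0, "tz": 4, "ax": 0, "ay": 0, "az": 0}
    - {"jaw": 255, "tx": -0.5, "ty": -3, "tz": 5, "ax": 0, "ay": 0, "az": 0.1}
    - {"jaw": 110, "tx": -0.6, "ty": -5.5, "tz": 4, "ax": 0, "ay": 0, "az": 0.12}
    - {"jaw": 110, "tx": -0.6, "ty": -5.5, "tz": 1, "ax": 0, "ay": 0, "az": 0.12}
    - {"jaw": 110, "tx": -0.6, "ty": -5.5, "tz": 0, "ax": 0, "ay": 0, "az": 0.12}

```text
t: 13.82
eef_pos: [0.4954, -0.0746, 0.1919]
orientation: [2.666, 1.656, 0.005]
ft_force: [0.6, -0.5, -0.6]
grip_width: 0.0489
```

Call:
step_arm:
  motion:
    - {"jaw": 110, "tx": -0.6, "ty": -5.5, "tz": 0, "ax": 0, "ay": 0, "az": 0.12}
    - {"jaw": 110, "tx": -0.6, "ty": -5.5, "tz": 0, "ax": 0, "ay": 0, "az": 0.12}
    - {"jaw": 110, "tx": -0.6, "ty": -5.5, "tz": 0, "ax": 0, "ay": 0, "az": 0.1}
    - {"jaw": 110, "tx": -0.6, "ty": -5.5, "tz": 0, "ax": 0, "ay": 0, "az": 0.05}
    - {"jaw": 110, "tx": 0, "ty": 0, "tz": 0, "ax": 0, "ay": 0, "az": 0}

```text
t: 14.45
eef_pos: [0.47, -0.2964, 0.19]
orientation: [2.306, 2.131, -0.001]
ft_force: [0.4, 0.4, -0.1]
grip_width: 0.0488
```

Run:
```python
from h import *
c,s,im,d=snap('wrist'); print(s['t'],s['eef_pos'],s['orientation'],s['joints'].round(2),s['grip_width']); P=cloud(c,d.astype(float))
np.savez('pin1.npz',a=im,d=d,**{k:np.array(c[k]) for k in c}); save('p4.png',im)
hsv=cv2.cvtColor(im,cv2.COLOR_RGB2HSV).astype(int); red=((hsv[...,0]<6)|(hsv[...,0]>175))&(hsv[...,1]>150)&(d>0)
k,l,st,ce=cv2.connectedComponentsWithStats(red.astype(np.uint8))
for i in range(1,k):
    if st[i,4]>60:
        q=P[l==i]; print(ce[i],st[i,4],q.mean(0).round(4),np.percentile(q[:,2],[5,50,95]).round(4)); 
        t=q[q[:,2]>np.percentile(q[:,2],95)-.004]; print(' top',((t.max(0)+t.min(0))/2).round(4),np.ptp(t,axis=0).round(4))
m=(abs(P[...,2]-.0445)<.004)&(np.hypot(P[...,0]-.46,P[...,1]+.29)<.1)&(d>0)
k,l,st,ce=cv2.connectedComponentsWithStats(m.astype(np.uint8)); i=1+st[1:,4].argmax(); q=P[l==i]; print('stand',cv2.minAreaRect((q[:,:2]*1000).astype(np.float32)),np.median(q[:,2]))
```

```text
14.45 [ 0.4700248  -0.29643557  0.18996729] [ 2.30621859e+00  2.13075869e+00 -5.43741389e-04] [-0.68  0.16 -0.2   1.2  -0.    0.97] 0.04884136638623094
[249.10869565 134.88586957] 368 [ 0.4665 -0.2534  0.076 ] [0.0746 0.0761 0.0771]
 top [ 0.4664 -0.2537  0.0757] [0.0191 0.0201 0.0049]
[477.46320346 151.7965368 ] 231 [ 0.6739 -0.2804  0.098 ] [0.0967 0.098  0.0991]
 top [ 0.6738 -0.2804  0.098 ] [0.0167 0.0159 0.0039]
[507.96610169 152.77118644] 118 [ 0.7055 -0.2833  0.0976] [0.0954 0.0978 0.099 ]
 top [ 0.7056 -0.2833  0.0973] [0.0102 0.0166 0.0045]
[470.46268657 185.40298507] 201 [ 0.6713 -0.3124  0.098 ] [0.0969 0.098  0.0991]
 top [ 0.6715 -0.3122  0.0979] [0.0167 0.0159 0.0038]
[496.65945946 216.04864865] 185 [ 0.7045 -0.3467  0.098 ] [0.0969 0.098  0.099 ]
 top [ 0.7047 -0.3464  0.0976] [0.0172 0.0163 0.0032]
[489.08139535 245.        ] 172 [ 0.7022 -0.3787  0.0979] [0.0968 0.0979 0.099 ]
 top [ 0.7021 -0.3787  0.0974] [0.0181 0.0166 0.0041]
[456.93333333 246.15151515] 165 [ 0.6667 -0.3763  0.0979] [0.0969 0.0979 0.0991]
 top [ 0.6666 -0.3759  0.0979] [0.0168 0.0168 0.0043]
[450.35333333 273.32      ] 150 [ 0.6643 -0.408   0.0979] [0.0968 0.098  0.0989]
 top [ 0.6641 -0.4079  0.0978] [0.0166 0.0165 0.0028]
[474.36029412 297.18382353] 136 [ 0.6975 -0.4425  0.0979] [0.097  0.0979 0.0989]
 top [ 0.6973 -0.4427  0.0979] [0.0173 0.0173 0.0026]
stand ((462.5379943847656, -285.8251037597656), (130.07269287109375, 59.9190559387207), 83.34004974365234) 0.04397356055296464
```

View pics/p4.png

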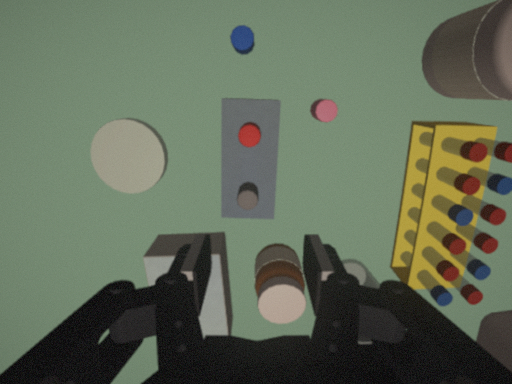

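Wrist picture: stand with the red head at (249,135) and the grey one at (247,198), pink pin at (325,110), blue at (242,39). The fingers are clear of all of them. I'll move over the red head and descend.

Call:
step_arm:
  motion:
    - {"jaw": 110, "tx": -0.35, "ty": 4.3, "tz": 0, "ax": 0, "ay": 0, "az": 0}
    - {"jaw": 110, "tx": 0, "ty": 0, "tz": -4, "ax": 0, "ay": 0, "az": 0}
    - {"jaw": 110, "tx": 0, "ty": 0, "tz": -5, "ax": 0, "ay": 0, "az": 0}
    - {"jaw": 110, "tx": 0, "ty": 0, "tz": -2, "ax": 0, "ay": 0, "az": 0}
    - {"jaw": 110, "tx": 0, "ty": 0, "tz": 0, "ax": 0, "ay": 0, "az": 0}

```text
t: 15.12
eef_pos: [0.465, -0.2469, 0.0779]
orientation: [-2.297, -2.136, 0.001]
ft_force: [0.0, 0.8, 0.1]
grip_width: 0.0486
```

Run:
```python
from h import *
c,s,im,d=snap('wrist'); print(s['t'],s['eef_pos'],s['orientation'],s['grip_width'],s['ft_force']); P=cloud(c,d.astype(float))
T=(P-s['eef_pos'])@rot(s['orientation'])
hsv=cv2.cvtColor(im,cv2.COLOR_RGB2HSV).astype(int); red=((hsv[...,0]<6)|(hsv[...,0]>175))&(hsv[...,1]>150)&(d>0)&(np.hypot(P[...,0]-.4665,P[...,1]+.2535)<.03)
q=P[red]; print('red',len(q),np.median(q,0),(T[red].min(0)*1000).round(1),(T[red].max(0)*1000).round(1))
m=(im.max(-1)<95)&(d>0)&(abs(T[...,0])<.015)&(abs(T[...,1])<.04)&(T[...,2]>-.08)&(T[...,2]<.0)
for sg in(-1,1):
    t=T[m&(np.sign(T[...,1])==sg)]; i=t[:,2].argsort()[::-1]; print((t[i[[3,15,40,80]]]*1000).round(1))
g=P[(abs(P[...,2]-.0445)<.004)&(abs(P[...,0]-.4625)<.025)&(d>0)]; print('stand z',np.median(g[:,2]))
save('p5.png',im)
```

```text
15.125 [ 0.46499221 -0.24693394  0.07793872] [-2.29667032e+00 -2.13618704e+00  1.20646258e-03] 0.04861362724706179 [0.04778891 0.83890576 0.07144345]
red 790 [ 0.46644396 -0.25288449  0.0758199 ] [-17.5  -7.9   0.2] [ 4.4 11.7 25. ]
[[  0.9 -24.4 -27.4]
 [ -0.2 -24.3 -28.6]
 [  3.2 -24.2 -31.4]
 [ 11.4 -30.  -33.3]]
[[ -0.6  24.5 -27.7]
 [ -5.4  24.6 -28.8]
 [ -9.4  24.5 -31.1]
 [ 11.9  28.6 -33.1]]
stand z 0.043940507255127825
```

View pics/p5.png

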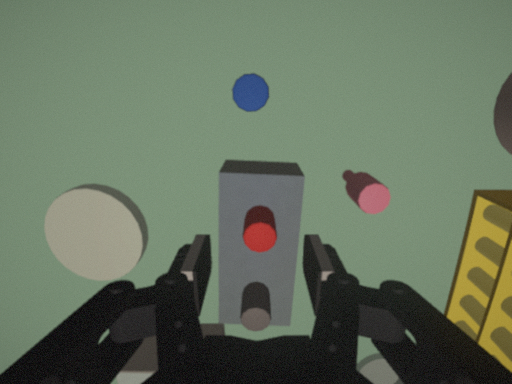

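Call:
step_arm:
  motion:
    - {"jaw": 110, "tx": 0.15, "ty": -0.6, "tz": 0, "ax": 0, "ay": 0, "az": 0}
    - {"jaw": 110, "tx": 0, "ty": 0, "tz": -2.5, "ax": 0, "ay": 0, "az": 0}
    - {"jaw": 110, "tx": 0, "ty": 0, "tz": -1.8, "ax": 0, "ay": 0, "az": 0}
    - {"jaw": 110, "tx": 0, "ty": 0, "tz": -0.9, "ax": 0, "ay": 0, "az": 0}
    - {"jaw": 110, "tx": 0, "ty": 0, "tz": 0, "ax": 0, "ay": 0, "az": 0}

```text
t: 15.8
eef_pos: [0.4686, -0.256, 0.0281]
orientation: [2.302, 2.137, 0.0]
ft_force: [-0.0, -0.8, 0.4]
grip_width: 0.0488
```

Call:
step_arm:
  motion:
    - {"jaw": 255, "tx": 0, "ty": 0, "tz": 0, "ax": 0, "ay": 0, "az": 0}
    - {"jaw": 255, "tx": 0, "ty": 0, "tz": 0, "ax": 0, "ay": 0, "az": 0}
    - {"jaw": 255, "tx": 0, "ty": 0, "tz": 0, "ax": 0, "ay": 0, "az": 0}
    - {"jaw": 255, "tx": 0, "ty": 0, "tz": 0, "ax": 0, "ay": 0, "az": 0}
    - {"jaw": 255, "tx": 0, "ty": 0, "tz": 0, "ax": 0, "ay": 0, "az": 0}
  newtons: 30

```text
t: 16.42
eef_pos: [0.4684, -0.2563, 0.0288]
orientation: [2.301, 2.137, -0.001]
ft_force: [-2.6, 0.0, 6.6]
grip_width: 0.0209
```

Call:
step_arm:
  motion:
    - {"jaw": 255, "tx": 0, "ty": 0, "tz": 0.5, "ax": 0, "ay": 0, "az": 0}
    - {"jaw": 255, "tx": 0, "ty": 0, "tz": 2, "ax": 0, "ay": 0, "az": 0}
    - {"jaw": 255, "tx": 0, "ty": 0, "tz": 4, "ax": 0, "ay": 0, "az": 0}
    - {"jaw": 255, "tx": 0, "ty": 0, "tz": 4, "ax": 0, "ay": 0, "az": 0}
    - {"jaw": 255, "tx": 0, "ty": 0, "tz": 2, "ax": 0, "ay": 0, "az": 0}

```text
t: 17.05
eef_pos: [0.4698, -0.2565, 0.1555]
orientation: [2.299, 2.135, 0.002]
ft_force: [0.2, 0.2, -0.9]
grip_width: 0.0209
```

Run:
```python
from h import *
snap('wrist')
c,s,im,d=snap('wrist'); print(s['t'],s['eef_pos'],s['orientation'],s['grip_width'],s['ft_force']); P=cloud(c,d.astype(float))
T=(P-s['eef_pos'])@rot(s['orientation'])
hsv=cv2.cvtColor(im,cv2.COLOR_RGB2HSV).astype(int); red=((hsv[...,0]<6)|(hsv[...,0]>175))&(hsv[...,1]>150)&(d>0)&(np.hypot(T[...,0],T[...,1])<.05)
q=T[red]*1000; print('red',len(q),np.percentile(q,[2,50,98],axis=0).round(1))
c2,s2,b,_=snap('side'); c3,s3,e,_=snap('scene')
t=w2px(c2,[s['eef_pos']])[0].astype(int); k=w2px(c3,[s['eef_pos']])[0].astype(int)
f=lambda a,t:cv2.resize(a[t[1]-30:t[1]+30,t[0]-40:t[0]+40],(400,300),interpolation=cv2.INTER_CUBIC)
save('p6.png',np.vstack([np.hstack([f(b,t),f(e,k)]),np.hstack([cv2.resize(im,(400,300)),cv2.resize(im[150:300,160:360],(400,300))])]))
```

```text
17.1 [ 0.47089446 -0.25722865  0.15763794] [2.29645348 2.13289634 0.0032951 ] 0.02069242696809821 [-0.85794649  0.66681728  0.81494889]
red 1688 [[ -6.4  -9.4 -48.2]
 [  4.6   0.3 -46.9]
 [ 12.9   9.9 -26.7]]
```

View pics/p6.png

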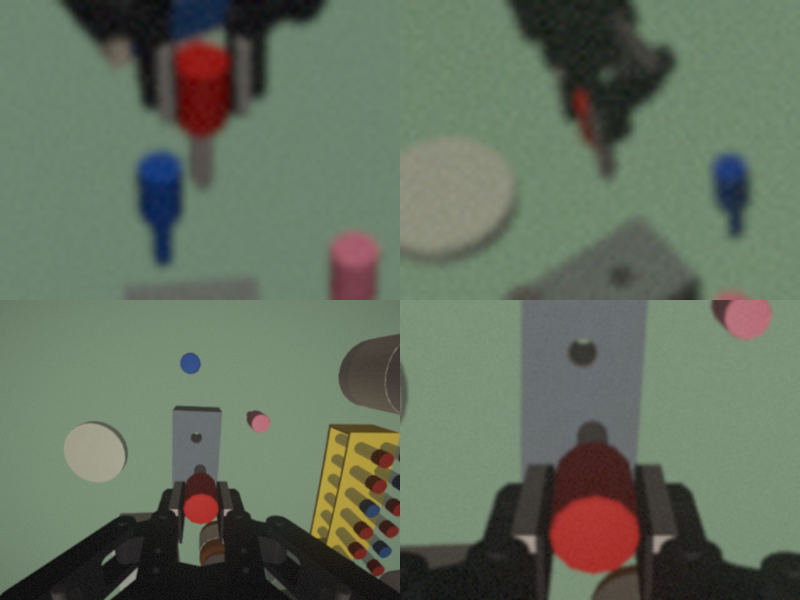

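Pin is held upright in the fingers: head at (595,530) in the close-up, shaft hanging straight down in the side view. Spare is still in the stand and the other hole is empty.

```bash
cat > pin.py <<'E'
from h import *
def pin(c,s,im,d):
    P=cloud(c,d.astype(float)); Rm=rot(s['orientation']); T=(P-s['eef_pos'])@Rm
    hsv=cv2.cvtColor(im,cv2.COLOR_RGB2HSV).astype(int); red=((hsv[...,0]<6)|(hsv[...,0]>175))&(hsv[...,1]>140)&(d>0)&(np.hypot(T[...,0],T[...,1])<.03)
    bright=red&(T[...,2]<-.042)
    k,l,st,_=cv2.connectedComponentsWithStats(bright.astype(np.uint8)); b=l==1+st[1:,4].argmax()
    zt=np.median(T[b&(T[...,0]<.008)][:,2])
    ct=max(cv2.findContours(b.astype(np.uint8),0,1)[0],key=len).reshape(-1,2).astype(float)
    W=plane(c,ct,(s['eef_pos']+Rm@[0.003,0,zt])[2]); Q=(W-s['eef_pos'])@Rm
    top=least_squares(lambda p:np.hypot(Q[:,0]-p[0],Q[:,1]-p[1])-.011,[.003,0],loss='soft_l1',f_scale=.0005).x
    f=T[red&(T[...,2]>-.043)&(T[...,2]<-.022)&(abs(T[...,1]-top[1])<.004)]
    sx=np.polyfit(f[:,2],f[:,0],1)[0] if len(f)>20 else None
    return top,zt,sx,len(f)
if __name__=='__main__':
    for i in range(2):
        c,s,im,d=snap('wrist'); t,zt,sx,n=pin(c,s,im,d); w=s['eef_pos']+rot(s['orientation'])@[t[0],t[1],zt]
        print(s['t'],s['eef_pos'].round(4),s['orientation'].round(3),'top tool',t.round(4),zt.round(4),'slope x/z',sx,n,'world top',w.round(4),'tool z',rot(s['orientation'])[:,2].round(4))
    print('move to hole',([.6096,.0825]-w[:2]).round(4))
E
python3 pin.py
```

```text
17.25 [ 0.4683 -0.2556  0.1525] [2.302 2.138 0.   ] top tool [0.0037 0.0002] -0.0471 slope x/z 0.0022714747453068617 146 world top [ 0.4687 -0.2519  0.1996] tool z [ 4.e-04  0.e+00 -1.e+00]
17.3 [ 0.4676 -0.2551  0.1516] [-2.301 -2.137  0.   ] top tool [0.0037 0.0002] -0.0471 slope x/z 0.00409783638894996 173 world top [ 0.4682 -0.2515  0.1988] tool z [-0.0012  0.0011 -1.    ]
move to hole [0.1414 0.334 ]
```

Call:
step_arm:
  motion:
    - {"jaw": 255, "tx": 2, "ty": 4.7, "tz": 0, "ax": 0, "ay": 0, "az": 0}
    - {"jaw": 255, "tx": 2, "ty": 4.7, "tz": 0, "ax": 0, "ay": 0, "az": 0}
    - {"jaw": 255, "tx": 2, "ty": 4.7, "tz": 0, "ax": 0, "ay": 0, "az": 0}
    - {"jaw": 255, "tx": 2, "ty": 4.7, "tz": 0, "ax": 0, "ay": 0, "az": 0}
    - {"jaw": 255, "tx": 2, "ty": 4.7, "tz": 0, "ax": 0, "ay": 0, "az": 0}

```text
t: 17.98
eef_pos: [0.5676, -0.0189, 0.151]
orientation: [-2.301, -2.136, 0.003]
ft_force: [0.8, -0.2, -0.5]
grip_width: 0.0208
```

Call:
step_arm:
  motion:
    - {"jaw": 255, "tx": 2, "ty": 4.7, "tz": 0, "ax": 0, "ay": 0, "az": 0}
    - {"jaw": 255, "tx": 1.5, "ty": 3.2, "tz": 0, "ax": 0, "ay": 0, "az": 0}
    - {"jaw": 255, "tx": 0.6, "ty": 1.5, "tz": 0, "ax": 0, "ay": 0, "az": 0}
    - {"jaw": 255, "tx": 0, "ty": 0.5, "tz": -2, "ax": 0, "ay": 0, "az": 0}
    - {"jaw": 255, "tx": 0, "ty": 0, "tz": -1, "ax": 0, "ay": 0, "az": 0}

```text
t: 18.6
eef_pos: [0.6075, 0.0781, 0.1206]
orientation: [-2.3, -2.136, 0.005]
ft_force: [-0.1, 0.8, -0.7]
grip_width: 0.0207
```

```bash
python3 pin.py
python3 - <<'E'
from h import *
from align import align
c,s,im,d=snap('wrist'); A=align(c,im,d); print(s['t'],'hole',A['hole'],A['ha'],A['hr'])
L=A['Y'][:,:2].astype(np.float32); print(len(L))
save('p7.png',im)
E
```

```text
18.6 [0.6075 0.0781 0.1206] [-2.3   -2.136  0.005] top tool [0.0028 0.0002] -0.047 slope x/z -0.0025468175366728466 23 world top [0.6082 0.0809 0.1676] tool z [-3.8e-03 -4.0e-04 -1.0e+00]
18.65 [0.6068 0.0777 0.1194] [-2.3   -2.135  0.007] top tool [0.0029 0.0002] -0.0471 slope x/z -0.00420560165211726 23 world top [0.6075 0.0807 0.1665] tool z [-5.5e-03 -5.0e-04 -1.0e+00]
move to hole [0.0021 0.0018]
18.7 hole [0.60945764 0.08270048] -1.2999781025829151 0.1082447890177463
158
```

View pics/p7.png

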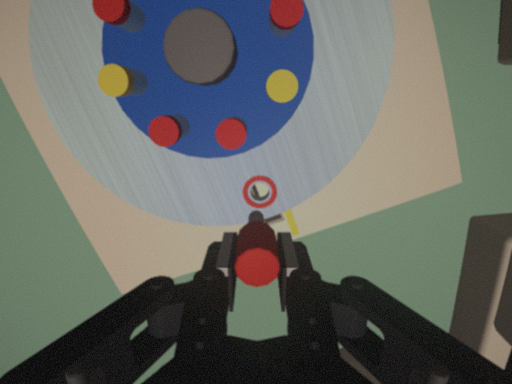

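Picture: the ring is at (260,191) with the dark slot visible through the hole. Pin tip is at (256,217), hanging just in front of it.

Call:
step_arm:
  motion:
    - {"jaw": 255, "tx": 0.2, "ty": 0.15, "tz": -1, "ax": 0, "ay": 0, "az": 0}
    - {"jaw": 255, "tx": 0, "ty": 0, "tz": -0.5, "ax": 0, "ay": 0, "az": 0}
    - {"jaw": 255, "tx": 0, "ty": 0, "tz": 0, "ax": 0, "ay": 0, "az": 0}
    - {"jaw": 255, "tx": 0, "ty": 0, "tz": 0, "ax": 0, "ay": 0, "az": 0}
    - {"jaw": 255, "tx": 0, "ty": 0, "tz": 0, "ax": 0, "ay": 0, "az": 0}

```text
t: 19.38
eef_pos: [0.6115, 0.0798, 0.1081]
orientation: [2.302, 2.138, 0.001]
ft_force: [-0.1, -0.6, 0.1]
grip_width: 0.0209
```

```bash
python3 pin.py
python3 - <<'E'
from h import *
from pin import pin
from align import align
c,s,im,d=snap('wrist'); t,zt,sx,n=pin(c,s,im,d); Rm=rot(s['orientation'])
try: A=align(c,im,d); print('hole',A['hole'],A['ha'],A['hr'])
except Exception as e: print(e)
tip=s['eef_pos']+Rm@[t[0],t[1],zt+.067]; print('tip pred',tip.round(4),w2px(c,[tip]).round(1)); np.savez('w9.npz',a=im,d=d)
print('hole px',w2px(c,[[.6096,.0825,.0635]]).round(1))
h=w2px(c,[tip])[0].astype(int); save('p8.png',cv2.resize(im[h[1]-60:h[1]+40,h[0]-66:h[0]+67],(532,400),interpolation=cv2.INTER_CUBIC)); print('crop origin',h-[66,60])
E
```

```text
19.375 [0.6115 0.0798 0.1081] [2.302e+00 2.138e+00 1.000e-03] top tool [0.0027 0.0003] -0.0471 slope x/z 0.03070266365400996 21 world top [0.612  0.0825 0.1552] tool z [ 6.e-04  1.e-04 -1.e+00]
19.425 [0.6115 0.0798 0.1081] [2.302e+00 2.138e+00 1.000e-03] top tool [0.0029 0.0003] -0.0471 slope x/z 0.06296960950762352 23 world top [0.6119 0.0827 0.1552] tool z [ 6.e-04 -0.e+00 -1.e+00]
move to hole [-0.0023 -0.0002]
hole [0.60950635 0.08258509] -1.2998298571526437 0.10836901093562407
tip pred [0.6119 0.0826 0.0881] [[256.9 212.2]]
hole px [[253.8 200.4]]
crop origin [190 152]
```

View pics/p8.png

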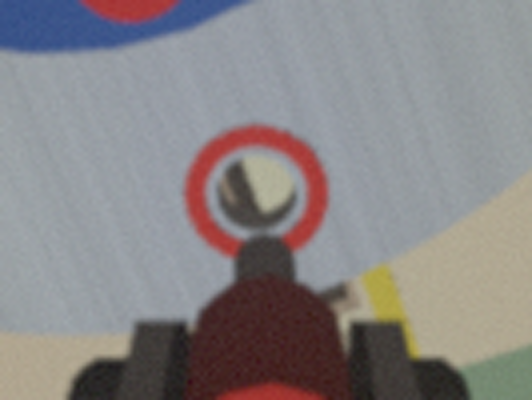

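Tip hangs right in front of the ring, about 1.5 mm to the right of the hole's centre. In the hole I see the slot, half shaded and half lit. I'll correct x and enter the hole.

Call:
step_arm:
  motion:
    - {"jaw": 255, "tx": -0.19, "ty": 0.04, "tz": 0, "ax": 0, "ay": 0, "az": 0}
    - {"jaw": 255, "tx": 0, "ty": 0, "tz": -0.7, "ax": 0, "ay": 0, "az": 0}
    - {"jaw": 255, "tx": 0, "ty": 0, "tz": -0.7, "ax": 0, "ay": 0, "az": 0}
    - {"jaw": 255, "tx": 0, "ty": 0, "tz": -0.7, "ax": 0, "ay": 0, "az": 0}
    - {"jaw": 255, "tx": 0, "ty": 0, "tz": 0, "ax": 0, "ay": 0, "az": 0}

```text
t: 20.15
eef_pos: [0.6084, 0.0802, 0.0855]
orientation: [-2.301, -2.137, 0.003]
ft_force: [-0.5, -0.6, -0.9]
grip_width: 0.0211
```

```bash
python3 pin.py
python3 - <<'E'
from h import *
from pin import pin
c,s,im,d=snap('wrist'); t,zt,sx,n=pin(c,s,im,d); Rm=rot(s['orientation']); print(s['ft_force'])
h=w2px(c,[[.6096,.0825,.0635]])[0].astype(int); print(h,ring(c,im,(.5805,.187),.0635)); save('p9.png',cv2.resize(im[h[1]-50:h[1]+50,h[0]-66:h[0]+67],(532,400),interpolation=cv2.INTER_CUBIC))
E
```

```text
20.15 [0.6084 0.0802 0.0855] [-2.301 -2.137  0.003] top tool [0.0029 0.0003] -0.0471 slope x/z None 12 world top [0.609  0.083  0.1326] tool z [-2.2e-03 -1.0e-04 -1.0e+00]
20.2 [0.6089 0.0802 0.0861] [-2.302e+00 -2.137e+00  1.000e-03] top tool [0.0027 0.0002] -0.0471 slope x/z None 15 world top [0.6093 0.0829 0.1331] tool z [-0.0012 -0.     -1.    ]
move to hole [ 0.0003 -0.0004]
[-0.01003619  0.02372322  0.33272116]
[256 211] (np.float64(-1.3065061501369997), np.float64(293.38446164131165))
```

View pics/p9.png

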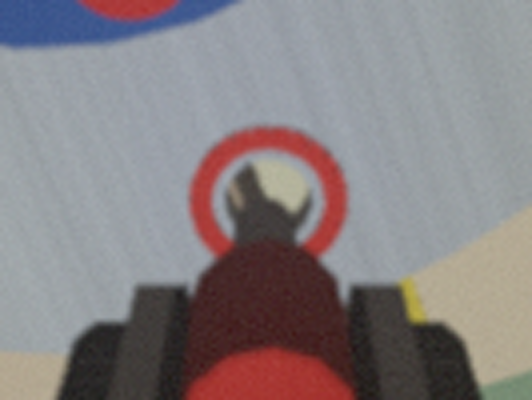

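Tip (265,205) is now inside the ring (centre 269,195), centred on the hole. I'll lower it in.

Call:
step_arm:
  motion:
    - {"jaw": 255, "tx": 0.03, "ty": 0, "tz": -0.4, "ax": 0, "ay": 0, "az": 0}
    - {"jaw": 255, "tx": 0, "ty": 0, "tz": -0.4, "ax": 0, "ay": 0, "az": 0}
    - {"jaw": 255, "tx": 0, "ty": 0, "tz": -0.4, "ax": 0, "ay": 0, "az": 0}
    - {"jaw": 255, "tx": 0, "ty": 0, "tz": -0.3, "ax": 0, "ay": 0, "az": 0}
    - {"jaw": 255, "tx": 0, "ty": 0, "tz": 0, "ax": 0, "ay": 0, "az": 0}

```text
t: 20.92
eef_pos: [0.6093, 0.0802, 0.0713]
orientation: [-2.302, -2.137, 0.001]
ft_force: [-0.3, -0.3, -1.0]
grip_width: 0.0209
```

```bash
python3 -c "
from h import *
c,s,im,d=snap('wrist');print(s['t'],s['eef_pos'],s['ft_force'],s['moment'],ring(c,im,(.5805,.187),.0635))
s=state();print(s['eef_pos'],s['ft_force'])"; python3 pin.py
```

```text
20.925 [0.60926851 0.08018231 0.07129118] [-0.30793029 -0.26263396 -0.98247903] [ 0.01409658 -0.04429751 -0.01060189] (np.float64(-1.309757866267555), np.float64(350.9564597606659))
[0.60948314 0.0802057  0.0715123 ] [-0.69905971 -0.66481414 -0.55067   ]
20.975 [0.6095 0.0802 0.0715] [-2.302 -2.138  0.   ] top tool [0.003  0.0002] -0.0471 slope x/z 0.020223235240795254 22 world top [0.6099 0.0831 0.1186] tool z [-4.e-04  0.e+00 -1.e+00]
21.025 [0.6097 0.0802 0.0717] [-2.302 -2.138  0.   ] top tool [0.0029 0.0002] -0.0471 slope x/z 0.008903787616514938 21 world top [0.6101 0.0831 0.1188] tool z [-0.  0. -1.]
move to hole [-0.0005 -0.0006]
```

Call:
step_arm:
  motion:
    - {"jaw": 255, "tx": 0, "ty": 0, "tz": -0.3, "ax": 0, "ay": 0, "az": 0}
    - {"jaw": 255, "tx": 0, "ty": 0, "tz": -0.4, "ax": 0, "ay": 0, "az": 0}
    - {"jaw": 255, "tx": 0, "ty": 0, "tz": -0.3, "ax": 0, "ay": 0, "az": 0}
    - {"jaw": 255, "tx": 0, "ty": 0, "tz": 0, "ax": 0, "ay": 0, "az": 0}
    - {"jaw": 255, "tx": 0, "ty": 0, "tz": 0, "ax": 0, "ay": 0, "az": 0}

```text
t: 21.7
eef_pos: [0.6097, 0.0802, 0.0617]
orientation: [2.302, 2.138, -0.0]
ft_force: [0.3, 0.2, -1.2]
grip_width: 0.0207
```

Call:
step_arm:
  motion:
    - {"jaw": 255, "tx": 0, "ty": 0, "tz": -0.4, "ax": 0, "ay": 0, "az": 0}
    - {"jaw": 255, "tx": 0, "ty": 0, "tz": -0.4, "ax": 0, "ay": 0, "az": 0}
    - {"jaw": 255, "tx": 0, "ty": 0, "tz": -0.2, "ax": 0, "ay": 0, "az": 0}
    - {"jaw": 255, "tx": 0, "ty": 0, "tz": 0, "ax": 0, "ay": 0, "az": 0}
    - {"jaw": 255, "tx": 0, "ty": 0, "tz": 0, "ax": 0, "ay": 0, "az": 0}

```text
t: 22.32
eef_pos: [0.6097, 0.0802, 0.0518]
orientation: [2.302, 2.138, 0.0]
ft_force: [0.5, -0.2, -0.9]
grip_width: 0.0205
```

```bash
python3 pin.py; python3 -c "
from h import *
for i in range(3):
  c,s,im,d=snap('wrist');print(s['t'],s['eef_pos'],s['ft_force'],s['moment'])"
```

```text
22.325 [0.6097 0.0802 0.0518] [2.302 2.138 0.   ] top tool [0.0027 0.0001] -0.0471 slope x/z None 8 world top [0.61   0.0829 0.0989] tool z [ 1.e-04 -0.e+00 -1.e+00]
22.375 [0.6098 0.0802 0.0519] [2.302 2.138 0.   ] top tool [0.0027 0.0001] -0.047 slope x/z None 7 world top [0.6101 0.0829 0.0989] tool z [ 4.e-04  0.e+00 -1.e+00]
move to hole [-0.0005 -0.0004]
22.425 [0.60981833 0.08020474 0.05190605] [-0.32969531 -0.09189947 -0.73652645] [-0.02260802  0.02717786 -0.00109604]
22.475 [0.60977983 0.0802067  0.05188334] [ 0.26156727  1.38742285 -1.0118526 ] [-0.0377327   0.00455688  0.0153446 ]
22.525 [0.60975514 0.08021562 0.05188773] [-0.47148848  0.0929285  -1.11899385] [ 0.01761119 -0.00730483  0.02643367]
```

Call:
step_arm:
  motion:
    - {"jaw": 255, "tx": 0, "ty": 0, "tz": -0.15, "ax": 0, "ay": 0, "az": 0}
    - {"jaw": 255, "tx": 0, "ty": 0, "tz": -0.1, "ax": 0, "ay": 0, "az": 0}
    - {"jaw": 255, "tx": 0, "ty": 0, "tz": -0.05, "ax": 0, "ay": 0, "az": 0}
    - {"jaw": 255, "tx": 0, "ty": 0, "tz": 0, "ax": 0, "ay": 0, "az": 0}
    - {"jaw": 255, "tx": 0, "ty": 0, "tz": 0, "ax": 0, "ay": 0, "az": 0}

```text
t: 23.2
eef_pos: [0.6097, 0.0802, 0.0488]
orientation: [2.302, 2.138, 0.0]
ft_force: [-0.1, -0.2, 0.2]
grip_width: 0.0211
```

Call:
step_arm:
  motion:
    - {"jaw": 255, "tx": 0, "ty": 0, "tz": -0.05, "ax": 0, "ay": 0, "az": 0}
    - {"jaw": 255, "tx": 0, "ty": 0, "tz": 0, "ax": 0, "ay": 0, "az": 0}
    - {"jaw": 255, "tx": 0, "ty": 0, "tz": 0, "ax": 0, "ay": 0, "az": 0}
    - {"jaw": 255, "tx": 0, "ty": 0, "tz": 0, "ax": 0, "ay": 0, "az": 0}
    - {"jaw": 255, "tx": 0, "ty": 0, "tz": 0, "ax": 0, "ay": 0, "az": 0}

```text
t: 23.82
eef_pos: [0.6097, 0.0802, 0.0482]
orientation: [2.302, 2.138, 0.0]
ft_force: [0.5, 0.2, 0.2]
grip_width: 0.0206
```

```bash
python3 pin.py; python3 -c "
from h import *
for i in range(3):
  c,s,im,d=snap('wrist');print(s['t'],s['eef_pos'],s['ft_force'],s['moment'])"
```

```text
23.825 [0.6097 0.0802 0.0482] [2.302 2.138 0.   ] top tool [0.0027 0.0002] -0.0471 slope x/z None 12 world top [0.61   0.0829 0.0953] tool z [ 0. -0. -1.]
23.875 [0.6096 0.0802 0.0482] [2.302 2.138 0.   ] top tool [0.0026 0.0002] -0.0471 slope x/z None 9 world top [0.6101 0.0828 0.0953] tool z [ 0.  0. -1.]
move to hole [-0.0005 -0.0003]
23.925 [0.60967208 0.08020274 0.04825634] [ 0.70097176 -0.40901038 -0.76437574] [-0.00925441 -0.01061475  0.03602999]
23.975 [0.60965559 0.08020991 0.04823545] [ 0.79314554 -0.93019048 -0.85252143] [-0.02235191  0.00604595  0.04873051]
24.025 [0.60963408 0.08018103 0.0482339 ] [-0.05461063  0.48300473 -0.98620474] [-0.06523391 -0.00957316 -0.01201048]
```

Call:
step_arm:
  motion:
    - {"jaw": 255, "tx": 0, "ty": 0, "tz": -0.05, "ax": 0, "ay": 0, "az": 0}
    - {"jaw": 255, "tx": 0, "ty": 0, "tz": 0, "ax": 0, "ay": 0, "az": 0}
    - {"jaw": 255, "tx": 0, "ty": 0, "tz": -0.03, "ax": 0, "ay": 0, "az": 0}
    - {"jaw": 255, "tx": 0, "ty": 0, "tz": 0, "ax": 0, "ay": 0, "az": 0}
    - {"jaw": 255, "tx": 0, "ty": 0, "tz": 0, "ax": 0, "ay": 0, "az": 0}

```text
t: 24.7
eef_pos: [0.6098, 0.0802, 0.0475]
orientation: [2.302, 2.138, 0.0]
ft_force: [-0.3, -0.3, 0.3]
grip_width: 0.021
```

```bash
python3 -c "
from h import *
for i in range(5):
  c,s,im,d=snap('wrist');print(s['t'],s['eef_pos'].round(5),s['ft_force'].round(2),s['moment'].round(3))"; python3 pin.py
```

```text
24.7 [0.60976 0.08016 0.04752] [-0.25 -0.28  0.28] [-0.049 -0.05  -0.014]
24.75 [0.60973 0.0802  0.0475 ] [ 0.13 -0.32  0.36] [ 0.02  -0.009  0.008]
24.8 [0.60977 0.08015 0.04754] [1.37 0.13 1.19] [-0.016 -0.026  0.008]
24.85 [0.60974 0.08015 0.0475 ] [ 0.32 -1.03 -0.56] [-0.073 -0.028  0.012]
24.9 [0.60974 0.08017 0.04752] [-0.42 -0.48  1.62] [-0.034  0.004 -0.031]
24.95 [0.6097 0.0802 0.0475] [2.302 2.138 0.   ] top tool [0.0027 0.0002] -0.0471 slope x/z None 9 world top [0.6102 0.0828 0.0946] tool z [ 2.e-04 -1.e-04 -1.e+00]
25.0 [0.6097 0.0802 0.0475] [2.302 2.138 0.   ] top tool [0.0026 0.0003] -0.0471 slope x/z None 5 world top [0.6102 0.0828 0.0945] tool z [ 1.e-04 -1.e-04 -1.e+00]
move to hole [-0.0006 -0.0003]
```

Call:
step_arm:
  motion:
    - {"jaw": 255, "tx": 0, "ty": 0, "tz": -0.05, "ax": 0, "ay": 0, "az": 0}
    - {"jaw": 255, "tx": 0, "ty": 0, "tz": 0, "ax": 0, "ay": 0, "az": 0}
    - {"jaw": 255, "tx": 0, "ty": 0, "tz": 0, "ax": 0, "ay": 0, "az": 0}
    - {"jaw": 255, "tx": 0, "ty": 0, "tz": 0, "ax": 0, "ay": 0, "az": 0}
    - {"jaw": 255, "tx": 0, "ty": 0, "tz": 0, "ax": 0, "ay": 0, "az": 0}

```text
t: 25.68
eef_pos: [0.6097, 0.0801, 0.047]
orientation: [2.302, 2.138, 0.0]
ft_force: [-0.3, -0.5, 0.6]
grip_width: 0.0209
```

```bash
python3 -c "
from h import *
for i in range(5):
  c,s,im,d=snap('wrist');print(s['t'],s['eef_pos'].round(5),s['ft_force'].round(2),s['moment'].round(3))"; python3 pin.py
```

```text
25.675 [0.60971 0.08014 0.04699] [-0.27 -0.48  0.59] [-0.151 -0.039  0.015]
25.725 [0.60973 0.08012 0.04698] [ 0.09 -0.98  1.01] [-0.195 -0.061  0.02 ]
25.775 [0.60972 0.08015 0.04699] [ 0.7  -0.56  1.23] [-0.22  -0.072 -0.011]
25.825 [0.60971 0.08014 0.04698] [-0.21 -1.03  0.99] [-0.174 -0.039 -0.035]
25.875 [0.60969 0.08015 0.04695] [-0.04 -0.74  1.9 ] [-0.174 -0.032 -0.043]
25.925 [0.6097 0.0802 0.047 ] [ 2.302  2.138 -0.   ] top tool [0.0025 0.0002] -0.0471 slope x/z None 9 world top [0.6101 0.0826 0.0941] tool z [ 1.e-04 -1.e-04 -1.e+00]
25.975 [0.6097 0.0802 0.0469] [2.302 2.138 0.   ] top tool [0.0027 0.0002] -0.0471 slope x/z None 8 world top [0.6101 0.0829 0.0941] tool z [ 1.e-04 -1.e-04 -1.e+00]
move to hole [-0.0005 -0.0004]
```

Contact at about 2 N, so the head is seated. I'll release and retreat.

Call:
step_arm:
  motion:
    - {"jaw": 180, "tx": 0, "ty": 0, "tz": 0, "ax": 0, "ay": 0, "az": 0}
    - {"jaw": 165, "tx": 0, "ty": 0, "tz": 0, "ax": 0, "ay": 0, "az": 0}
    - {"jaw": 140, "tx": 0, "ty": 0, "tz": 0, "ax": 0, "ay": 0, "az": 0}
    - {"jaw": 130, "tx": 0, "ty": 0, "tz": 0, "ax": 0, "ay": 0, "az": 0}
    - {"jaw": 130, "tx": 0, "ty": 0, "tz": 0, "ax": 0, "ay": 0, "az": 0}

```text
t: 26.65
eef_pos: [0.6096, 0.0802, 0.0469]
orientation: [-2.302, -2.138, 0.0]
ft_force: [-0.4, -0.1, -0.7]
grip_width: 0.0419
```

Call:
step_arm:
  motion:
    - {"jaw": 130, "tx": 0, "ty": 0, "tz": 1, "ax": 0, "ay": 0, "az": 0}
    - {"jaw": 130, "tx": 0, "ty": 0, "tz": 2, "ax": 0, "ay": 0, "az": 0}
    - {"jaw": 130, "tx": 0, "ty": 0, "tz": 4, "ax": 0, "ay": 0, "az": 0}
    - {"jaw": 130, "tx": 0, "ty": -2, "tz": 4, "ax": 0, "ay": 0, "az": 0}
    - {"jaw": 130, "tx": 0, "ty": -3, "tz": 1, "ax": 0, "ay": 0, "az": 0}

```text
t: 27.28
eef_pos: [0.6123, 0.0302, 0.1717]
orientation: [2.296, 2.136, 0.008]
ft_force: [0.6, -0.2, -0.7]
grip_width: 0.0416
```

Run:
```python
from h import *
for i in range(4): snapshot('wrist')
c,s,im,d=snap('wrist'); P=cloud(c,d.astype(float)); print(s['t'],s['eef_pos'],s['grip_width'],s['ft_force'])
hsv=cv2.cvtColor(im,cv2.COLOR_RGB2HSV).astype(int); red=((hsv[...,0]<6)|(hsv[...,0]>175))&(hsv[...,1]>140)&(d>0)&(np.hypot(P[...,0]-.61,P[...,1]-.083)<.02)
q=P[red]; print('head',np.percentile(q,[2,50,98],axis=0).round(4)); t=q[q[:,2]>np.percentile(q[:,2],60)-.003]; print('top',np.median(t,0))
r=np.hypot(P[...,0]-.5805,P[...,1]-.187); k=(r>.118)&(r<.128)&(abs(P[...,2]-.0635)<.008)&(d>0); print('rim',np.median(P[k][:,2]))
h=w2px(c,[[.61,.083,.08]])[0].astype(int); b=snap('side')[2]; e=snap('scene')[2]
y0=max(0,h[1]-75); save('p10.png',np.vstack([cv2.resize(im,(532,400)),np.hstack([cv2.resize(b[90:180,200:320],(266,200)),cv2.resize(e[110:200,265:385],(266,200))])]))
```

```text
27.475 [0.60981784 0.03000701 0.16764281] 0.04202104678533225 [ 0.51248637  0.04402468 -0.08511532]
head [[0.5997 0.0739 0.0636]
 [0.6099 0.0844 0.0947]
 [0.6206 0.0943 0.0962]]
top [0.60975876 0.08288335 0.0949156 ]
rim 0.06364385040828285
```

View pics/p10.png

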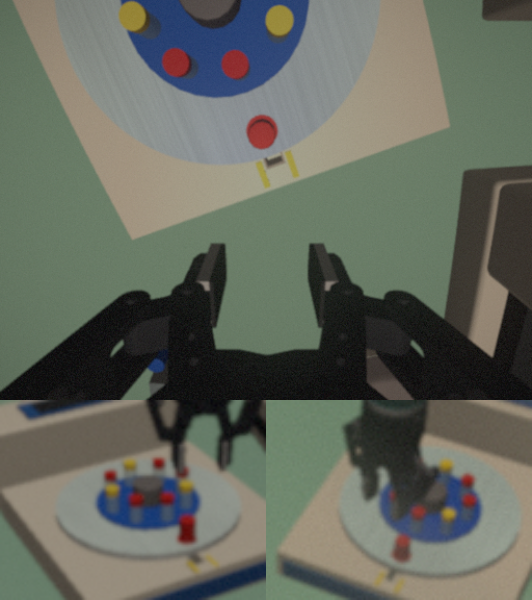

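The head is seated at (262,131), in line with the slot mouth between the yellow bars. Its top is 31.3 mm above the rim (the head is 32 mm tall), so it sits flush within about 1 mm, and the gripper is clear.

```bash
python3 -c "
from plant import job_done,state
print(state()['t'],job_done())"
```

```text
the job is handed in; nothing more can be done
27.625 None
```

The job is done and handed in at 27.6 s: the carousel stands still with its hole over the slot, the red pin is seated in it, and the gripper is open and clear.

- **Braking:** I slowed the carousel with the shut fingertips on the bare rim; readings while touching it stayed under about 2 N. It stopped about 0.13 rad short, so I dragged it round with the same light touch. It slipped back about 2 mm as I lifted off, so I nudged it again and lifted more gently.
- **Alignment:** with the carousel standing free, the hole was at −1.299 rad and the slot at −1.294 rad, about 0.5 mm apart.
- **Pin:** I lowered it through the hole with no sign of snagging and pressed it home at about 2 N, then let go. Afterwards its head top measured 31.3 mm above the rim, against a 32 mm tall head, so it sits flush within measurement error. The head is in line with the slot mouth.

**What disagreed:** the cameras put the fingertips about 27 mm behind the reported tool point. My first attempts to touch the rim therefore met nothing, and I worked from the measured tip position after that. The first time I gripped the pin in the stand, a one-off 6.6 N upward force showed; it was gone after lifting.

The spare was still in the stand when I lifted the pin away. I did not re-measure the rest of the bench at the end.

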